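# Put away the dropper bottles and lens cases and shut the bottle cabinet

## Robot

A 6-joint arm with a two-finger parallel gripper is mounted at the origin on the work surface. World frame = base frame: x ahead of the robot, y to its left, z up, the work surface at z = 0. Lengths are in m, angles in rad, forces in N, time in s.
With the tool pointing down it reaches from about 0.25 to 0.725 m from the base axis. Payload 4 kg.
Tool frame: the origin (TCP) lies midway between the tips of the shut fingers; the grasp point (between the pads) lies 19 mm behind it; z points along the fingers, y is the direction in which the jaws open and shut (so a half turn about z gives the same grasp; the last joint's range is limited). The gripper opens to 85 mm and grips with 20 to 120 N. Pads are 22 mm wide; open, the fingers measure 114 mm over their backs; the gripper's body (76 mm by 85 mm) begins 54 mm behind the grasp point. The pads swing forward as they close: fully open they stand 13 mm farther back than shut.
Start: joints at [1.261, 0.241, 0.005, 1.335, 0, 1.571], TCP at [0.152, 0.476, 0.231] pointing down, gripper open.
Joint ranges: [-2.72, 2.72], [-1.05, 1.87], [-1.09, 1.28], [-1.99, 2.15], [-1.42, 1.44], [-3.14, 3.14]. Speed limits (rad/s): [2.79, 2.79, 3.14, 3.14, 3.14, 3.14].

## Interface

Orientations are given as a unit quaternion [x, y, z, w].
In Python, from workcell import bot, eyes, job gives the robot as it stands.
- The arm moves only by the shell command python3 -m crank 'ROWS'. ROWS is a JSON object of lists of equal length, an entry for each row: "dr": the turn, a rotation vector about the tool's x, y, z in rad, a list of three; "travel": the shift along the tool's x, y, z in m, a list of three; "hand": the finger opening in m, from 0 to 0.0854. In form: {"dr": [[wx, wy, wz], ...], "travel": [[x, y, z], ...], "hand": [hand, ...]}. A call has 1 to 10 rows; each row is the pose to reach, as a shift and turn from the pose commanded when the call began, along the tool's axes at that moment; what a row does not reach only later rows make up. A row lasts 1/8 s, in which the tool goes at most 62.5 mm and 10.7 degrees, less where a joint would pass 70% of its speed; a pose out of reach is approached as far as the arm can. A call with a gripper value outside its range is refused whole. The fingers move at their own pace and stop on an object; the grip force is fixed at half the most. Time passes only in rows, so rows that repeat a pose let the fingers close. It gives the time, the measured TCP pose, the force and the opening at its end, in the units of the state.
- bot.get_obs(): the state, without advancing time (a new reading comes with each control period).
- eyes.camera(name): name is "scene" or "top" or "wrist"; returns a dict with "color" (420x560x3 uint8, red, green, blue), "K" (3x3 intrinsics, pixels), "D" ([k1, k2, p1, p2, k3] as OpenCV has them; the pictures are not rectified), "R" (3x3) and "t" (3): a world point X has camera coordinates R X + t; the wrist camera has in their place "T_tool_cam" (4x4, takes a point from camera to tool coordinates, whose origin is the TCP and whose axes are the flange's). Camera axes: x right, y down, z forward; pixel columns grow to the right and rows downward; lengths in m; the calibration is good to about 2 mm. A picture is of the moment at which its call begins: read the wrist's pose just before it. There is no depth.
- job.job_done(): hands the job in, once; it reports no verdict.
The state is a dict: "clock": time; "joint_pos": joint angles; "joint_vel": joint speeds; "tau": joint torques, N m; "eef_pos": TCP position; "tool_rot": TCP orientation; "ft_force": force on the tool from outside, world axes, zero at the start; "ft_torque": the same for the moment, N m; "grip_width": finger opening in m.
Only numpy, scipy, OpenCV 4.12 (cv2) and the standard library are available. Lean on these libraries where they do the work, as an engineer would, in place of code of your own. Each camera call takes 0.05 s, during which the arm holds its last target.

## Task

Close up the eye-drops counter: slide the cabinet's cover fully open, stand every tall dropper bottle upright on the floor of the cabinet, and only then push the cover shut until its latch clicks. Also lay every grey lens case flat in the steel tray, before or after. The bottles are top-heavy and tip easily; leave the tissue box and the cup where they are.

Things in the scene. Friction and masses are not known exactly. Their poses are not given: they have to be found in the camera images.
- cabinet: Fixed bottle cabinet with clear walls on the counter. Origin at the centre of its underside. Floor 8 mm thick; inner bay 216 mm by 216 mm centred on the origin, walls 5 mm thick with tops 150 mm above the counter. Two rails 6 mm wide along its y axis at x = -114 and +114 mm, tops 168 mm up, from y = -115 to +315 mm. The cover slides on them over the bay. Latch housing outside the -y wall, out to y = -137 mm.
- cover (a joint): Clear flat sliding cover, 216 mm by 220 mm, underside 158 mm and top 163 mm above the counter (bottles standing in the bay clear it by 12 mm). Joint value in m: 0 = shut over the bay, 0.20 = fully open; opens along the cabinet's +y. Sliding friction about 1.5 N; a spring latch resists with about 6 N over the stretch from 16 to 9 mm before shut and then snaps the cover home (click) below 9 mm. Stays where it is left.
- cover_tab (a point): Middle of the upright push tab on the cover's top: 60 mm along the cabinet's x, 12 mm along its y, from 163 to 200 mm above the counter (this point is 182 mm up). It is at cabinet x = 0, y = -55 mm + joint value.
- tray: Fixed low steel tray, outside 150 mm (its x) by 190 mm (its y), walls 5 mm thick and 22 mm tall, floor 5 mm thick. Origin at the centre of its underside.
- bottle0: Tall, top-heavy dropper bottle of brown glass with a heavy metal cap, 138 mm tall. Round body 42 mm in diameter from the base to 65 mm, shoulder to 78 mm, neck 22 mm in diameter from 78 to 112 mm, cap 36 mm in diameter from 112 to 138 mm. About 0.22 kg, centre of mass about 85 mm up: tips over at about 14 degrees. Origin at the centre of the base, z up along the bottle. Stands on the counter at the start. May be absent.
- bottle1: Tall, top-heavy dropper bottle of brown glass with a heavy metal cap, 138 mm tall. Round body 42 mm in diameter from the base to 65 mm, shoulder to 78 mm, neck 22 mm in diameter from 78 to 112 mm, cap 36 mm in diameter from 112 to 138 mm. About 0.22 kg, centre of mass about 85 mm up: tips over at about 14 degrees. Origin at the centre of the base, z up along the bottle. Stands on the counter at the start. May be absent.
- bottle2: Tall, top-heavy dropper bottle of brown glass with a heavy metal cap, 138 mm tall. Round body 42 mm in diameter from the base to 65 mm, shoulder to 78 mm, neck 22 mm in diameter from 78 to 112 mm, cap 36 mm in diameter from 112 to 138 mm. About 0.22 kg, centre of mass about 85 mm up: tips over at about 14 degrees. Origin at the centre of the base, z up along the bottle. Stands on the counter at the start. May be absent.
- bottle3: Tall, top-heavy dropper bottle of brown glass with a heavy metal cap, 138 mm tall. Round body 42 mm in diameter from the base to 65 mm, shoulder to 78 mm, neck 22 mm in diameter from 78 to 112 mm, cap 36 mm in diameter from 112 to 138 mm. About 0.22 kg, centre of mass about 85 mm up: tips over at about 14 degrees. Origin at the centre of the base, z up along the bottle. Stands on the counter at the start. May be absent.
- case0: Flat-lying plain grey lens case (closed box), 110 mm along its x, 40 mm along its y, 34 mm tall, about 0.12 kg. Origin at the centre of the underside, z up. May be absent.
- case1: Flat-lying plain grey lens case (closed box), 110 mm along its x, 40 mm along its y, 34 mm tall, about 0.12 kg. Origin at the centre of the underside, z up. May be absent.
- tissue_box: Bystander: cardboard tissue box 90 by 210 mm, 60 mm tall, origin at the centre of its underside. Not to be disturbed.
- cup: Bystander: steel cup 72 mm in diameter, 80 mm tall, origin at the centre of its underside. Not to be disturbed.
There are look-alikes about, which are no part of the job. Of the things that look like the tray, take the one that is farthest from the robot's base at the start.

How it is judged:
By the outcome, as a careful person would: the job done as asked, in the order asked, and still so for the second after the job is handed in, with the robot touching nothing.
Of bottle0, bottle1, bottle2, bottle3 only 3 to 4 are there at a start; the rules pass over those that are not, and their reading is None.
Of case0, case1 only 1 to 2 are there at a start; the rules pass over those that are not, and their reading is None.
At some moment in a run one of case0, case1 may be knocked a few centimetres aside while the robot is not near it.
Once in a run the grip may slacken for a moment while it holds something.
It also fails if it takes over 210 s, if anything falls off the work surface, if the arm or the gripper's body presses on something with over 40 N, if the wrist force passes 120 N, or if a joint passes its speed limit or range.

## Working session

There is one attempt and no reset: what is moved stays moved. The work goes in short steps, Python scripts to look and compute and a shell command to move; the robot and the scene stay as the last step left them, time stands still between calls to the robot, and variables do not carry over. Pictures are saved under pics/ and viewed, and the job is handed in when it is done.

```bash
ls; mkdir -p pics; python3 - <<'E'
from workcell import bot, eyes, job
import cv2
o=bot.get_obs()
for k,v in o.items(): print(k,v)
for n in ["scene","top","wrist"]:
    c=eyes.camera(n)
    cv2.imwrite(f"pics/{n}0.png",c["color"][:,:,::-1])
    print(n,{k:v.tolist() if hasattr(v,'tolist') else v for k,v in c.items() if k!="color"})
E
```

```text
pics
clock 0.0
joint_pos [1.26101761e+00 2.41383253e-01 3.72170578e-03 1.33518966e+00
 2.30623943e-05 1.57080683e+00]
joint_vel [ 0.00048175 -0.00012863 -0.00011894 -0.0005619   0.00047675 -0.00074976]
tau [ 8.32971928e-04 -3.72317934e+01  2.52406847e+01  1.70142576e-02
  1.00662285e-04  8.71747432e-06]
eef_pos [0.15222547 0.47560343 0.23042683]
tool_rot [ 1.54275900e-01  9.88027272e-01 -1.01336257e-03 -1.69891875e-04]
ft_force [-0.42125319  0.06661737  0.25055381]
ft_torque [ 0.02877483 -0.00674352  0.05706093]
grip_width 0.08515262604068388
scene {'K': [[412.2816089710146, 0.0, 289.77585512245514], [0.0, 412.2816089710146, 210.59272442055436], [0.0, 0.0, 1.0]], 'D': [-0.022223234526119483, 0.0, 0.0, 0.0, 0.0], 'R': [[0.36183393372973266, 0.9322403285847604, -0.002043076563831929], [0.8020262067382498, -0.3124091094366231, -0.5090722071043265], [-0.47521591735412416, 0.18256099830246972, -0.8607213915037107]], 't': [-0.10441128493337377, -0.38424425542470747, 1.2584242296551207]}
top {'K': [[429.7421665373231, 0.0, 274.2370005996158], [0.0, 429.7421665373231, 205.70714923927386], [0.0, 0.0, 1.0]], 'D': [-0.06184238249694806, 0.0, 0.0, 0.0, 0.0], 'R': [[0.009892456680108476, -0.9999072589793353, -0.009360167801111272], [-0.9886954050141475, -0.008380152791084464, -0.14970360430901164], [0.1496112810076273, 0.010735291315603088, -0.9886866126916185]], 't': [-0.07644113622553042, 0.5210700069013301, 1.1515994206226168]}
wrist {'K': [[309.0586030350682, 0.0, 278.71028250386456], [0.0, 309.0586030350682, 213.89419230907623], [0.0, 0.0, 1.0]], 'D': [-0.02600881826065557, 0.0, 0.0, 0.0, 0.0], 'T_tool_cam': [[-0.0013880565195435323, -0.9648565366097265, -0.26277354710963946, 0.0663241401331406], [0.9999990331533802, -0.0013173049423613947, -0.0004454211409313455, 0.0006942934478056939], [8.361460704244294e-05, -0.2627739113176424, 0.9648574322351594, -0.14343598415383174], [0.0, 0.0, 0.0, 1.0]]}
```

View pics/scene0.png

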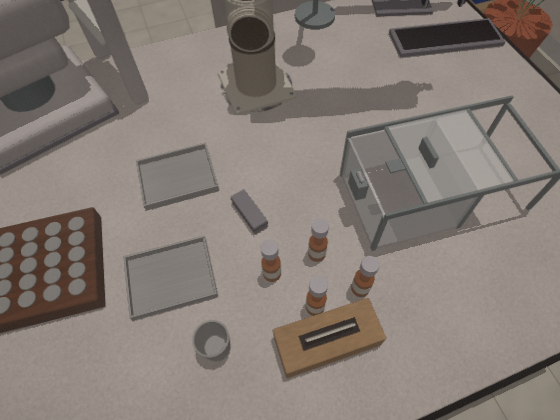

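View pics/top0.png

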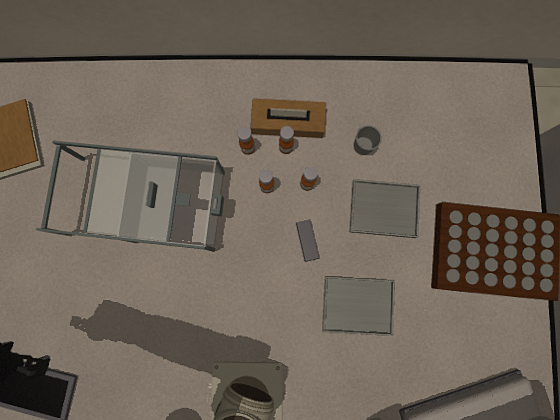

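View pics/wrist0.png

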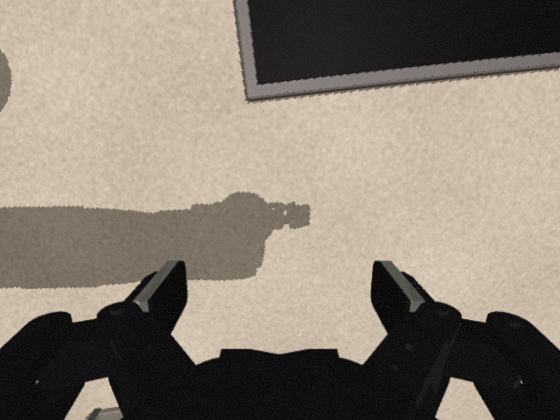

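```bash
cat > h.py <<'E'
import numpy as np, cv2
from scipy.spatial.transform import Rotation as Ro
from workcell import bot, eyes, job
def cam(n):
    o=bot.get_obs(); c=eyes.camera(n); c["o"]=o; c["n"]=n
    if n=="wrist":
        T=np.eye(4);T[:3,:3]=Ro.from_quat(o["tool_rot"]).as_matrix();T[:3,3]=o["eef_pos"]
        W=np.linalg.inv(T@np.array(c["T_tool_cam"]));c["R"]=W[:3,:3];c["t"]=W[:3,3]
    return c
def ray(c,uv):
    p=cv2.undistortPoints(np.array(uv,float).reshape(-1,1,2),np.array(c["K"]),np.array(c["D"])).reshape(-1,2)
    R=np.array(c["R"]);d=np.c_[p,np.ones(len(p))]@R
    return -R.T@np.array(c["t"]),d
def plane(c,uv,z):
    C,d=ray(c,uv);return C+d*((z-C[2])/d[:,2])[:,None]
def proj(c,X):
    r,_=cv2.Rodrigues(np.array(c["R"]))
    return cv2.projectPoints(np.array(X,float).reshape(-1,1,3),r,np.array(c["t"]),np.array(c["K"]),np.array(c["D"]))[0].reshape(-1,2)
def tri(cs,uvs):
    A=np.zeros((3,3));b=np.zeros(3)
    for c,uv in zip(cs,uvs):
        C,d=ray(c,[uv]);d=d[0]/np.linalg.norm(d[0]);P=np.eye(3)-np.outer(d,d);A+=P;b+=P@C
    return np.linalg.solve(A,b)
def save(c,name,box=None,s=1):
    im=c["color"][:,:,::-1]
    if box: im=im[box[1]:box[3],box[0]:box[2]]
    cv2.imwrite("pics/"+name,cv2.resize(im,None,fx=s,fy=s,interpolation=cv2.INTER_CUBIC))
def delta(pos,yaw=None,o=None):
    "shift/turn in tool axes to reach pos with tool down and tool x at yaw"
    o=o or bot.get_obs();R=Ro.from_quat(o["tool_rot"])
    print("travel",np.round(R.inv().apply(np.array(pos)-o["eef_pos"]),4))
    if yaw is not None:
        c,s=np.cos(yaw),np.sin(yaw)
        T=Ro.from_matrix(np.array([[c,s,0],[s,-c,0],[0,0,-1]]))
        print("dr",np.round((R.inv()*T).as_rotvec(),4))
E
python3 - <<'E'
from h import *
s=cam("scene");t=cam("top")
save(t,"t_a.png",(230,80,430,350),2.2);save(t,"t_b.png",(30,120,250,270),3.4);save(s,"s_a.png",(320,80,560,260),3.2);save(s,"s_b.png",(110,130,400,390),2.2)
E
```

```text
(no output)
```

View pics/t_a.png

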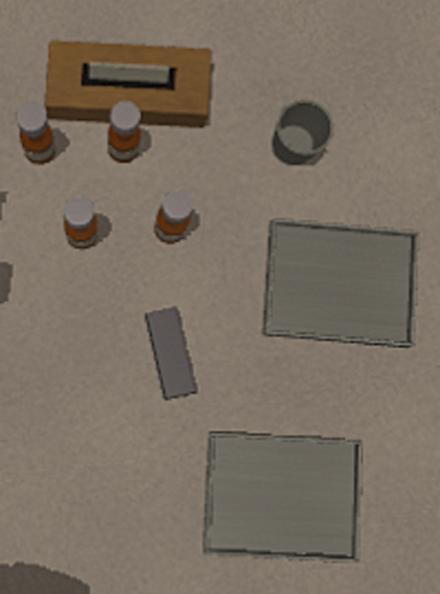

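View pics/t_b.png

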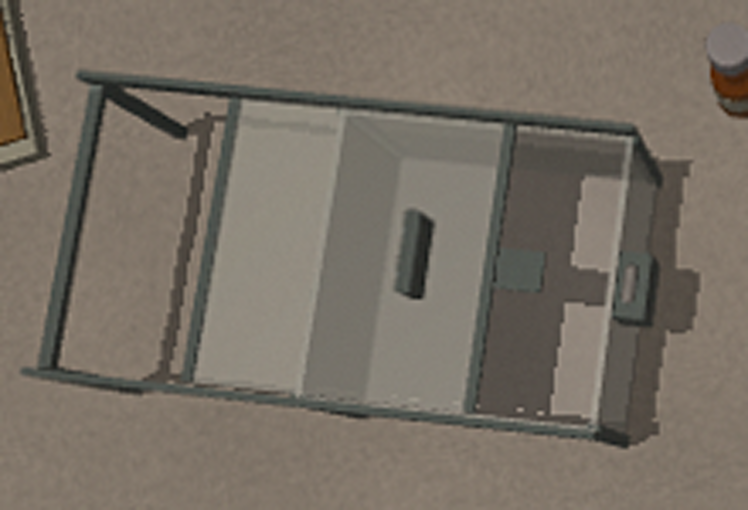

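View pics/s_a.png

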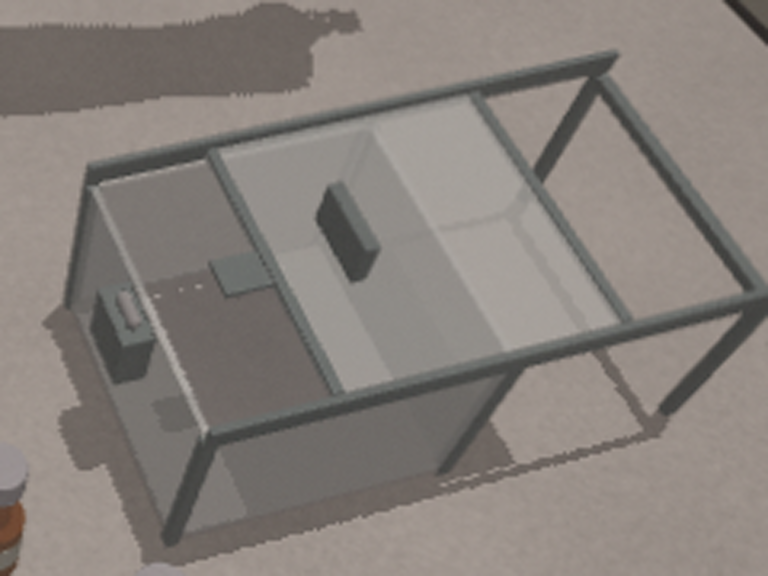

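View pics/s_b.png

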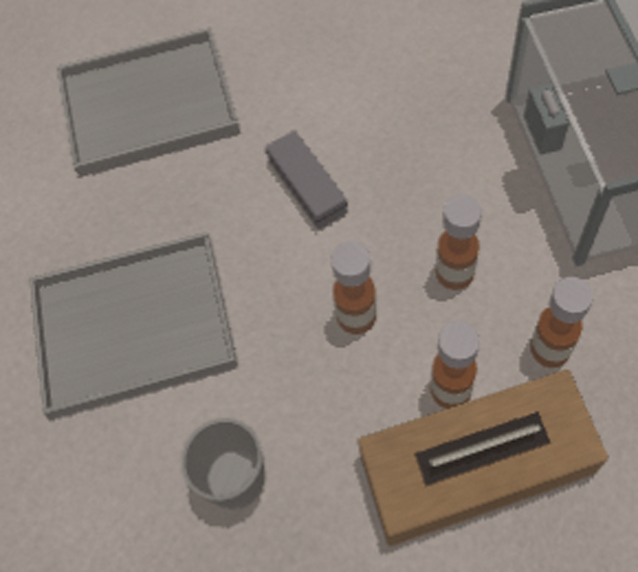

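```bash
python3 - <<'E'
from h import *
np.set_printoptions(precision=4,suppress=True)
s=cam("scene");t=cam("top")
def T(l,o,k): return np.array(l,float)/k+np.array(o)-0.5+0.5/k
tb=lambda l:T(l,(30,120),3.4); ta=lambda l:T(l,(230,80),2.2); sb=lambda l:T(l,(110,130),2.2); sa=lambda l:T(l,(320,80),3.2)
r=plane(t,tb([(80,73),(635,127),(25,371),(612,436)]),.168);print("rails",r)
r=plane(s,sa([(90,165),(614,55),(212,438),(765,294)]),.168);print("rails s",r)
for n,l in [("far",[(272,220),(416,232),(411,346),(264,334)]),("near",[(209,432),(361,441),(357,559),(205,551)])]:
    p=plane(t,ta(l),.022);print(n,p[:,:2].tolist(),p.mean(0),np.linalg.norm(p.mean(0)[:2]))
p=plane(t,ta([(147,313),(178,307),(196,391),(166,399)]),.034);print("case",p,p.mean(0))
p=plane(s,sb([(294,131),(267,152),(320,220),(346,203)]),.034);print("case s",p,p.mean(0))
print("caps t",plane(t,ta([(79,208),(176,205),(33,115),(125,114)]),.138))
print("caps s",plane(s,sb([(463,214),(351,262),(572,295),(458,339)]),.138))
print("tab", tri([t,s],[tb([(415,250)])[0],sa([(347,228)])[0]]))
E
```

```text
rails [[0.6662 0.5001 0.168 ]
 [0.625  0.0738 0.168 ]
 [0.4387 0.5215 0.168 ]
 [0.3969 0.0834 0.168 ]]
rails s [[0.3982 0.1003 0.168 ]
 [0.4425 0.5217 0.168 ]
 [0.6299 0.0753 0.168 ]
 [0.6666 0.4786 0.168 ]]
far [[0.6007607540821349, -0.29525535731024694], [0.5867796154624363, -0.48178240521249543], [0.43935498449214877, -0.4694545562643744], [0.45328653510135547, -0.28249344887425637]] [ 0.52   -0.3822  0.022 ] 0.645414313135809
near [[0.33003397045253513, -0.2120313121057254], [0.3200331385988754, -0.40224917114650405], [0.1760628016897138, -0.39391806371091703], [0.18492703092768076, -0.20648168888743404]] [ 0.2528 -0.3037  0.022 ] 0.39510158619830765
case [[ 0.4774 -0.1337  0.034 ]
 [ 0.4854 -0.1727  0.034 ]
 [ 0.3805 -0.1949  0.034 ]
 [ 0.3703 -0.1576  0.034 ]] [ 0.4284 -0.1647  0.034 ]
case s [[ 0.3737 -0.1565  0.034 ]
 [ 0.3895 -0.1932  0.034 ]
 [ 0.492  -0.1658  0.034 ]
 [ 0.4825 -0.133   0.034 ]] [ 0.4344 -0.1621  0.034 ]
caps t [[ 0.5882 -0.0498  0.138 ]
 [ 0.5927 -0.163   0.138 ]
 [ 0.7008  0.0063  0.138 ]
 [ 0.7027 -0.1029  0.138 ]]
caps s [[ 0.5897 -0.0493  0.138 ]
 [ 0.5983 -0.1639  0.138 ]
 [ 0.7004  0.0088  0.138 ]
 [ 0.7014 -0.1022  0.138 ]]
tab [0.5276 0.227  0.1896]
```

```bash
cat >> h.py <<'E'
CO=np.array([0.5234,0.1948]);CPHI=-0.096
def cab(x,y,z):
    c,s=np.cos(CPHI),np.sin(CPHI);return np.array([CO[0]+c*x-s*y,CO[1]+s*x+c*y,z])
E
python3 - <<'E'
from h import *
pts=[cab(x*.114,y,.168) for x in(-1,1) for y in(-.115,.315)]+[cab(x*.113,-.113,z) for x in(-1,1) for z in (0,.15)]+[cab(x*.03,y-.055+.0875,z) for x in (-1,1) for y in (-.006,.006) for z in (.163,.2)]+[cab(x*.108,-.11+.0875,.163) for x in (-1,1)]
pts+=[np.array([x,y,.138]) for x,y in [(.589,-.0495),(.5955,-.1635),(.7006,.007),(.702,-.1025)]]
for n,b,k in(("top",(30,80,340,270),2.5),("scene",(240,80,560,320),2.4)):
    c=cam(n);im=cv2.resize(c["color"][b[1]:b[3],b[0]:b[2],::-1],None,fx=k,fy=k)
    for u in proj(c,pts): cv2.drawMarker(im,tuple(int(v) for v in (u-b[:2]+.5)*k),(0,0,255),0,9,1)
    cv2.imwrite(f"pics/chk_{n}.png",im)
E
```

```text
(no output)
```

View pics/chk_top.png

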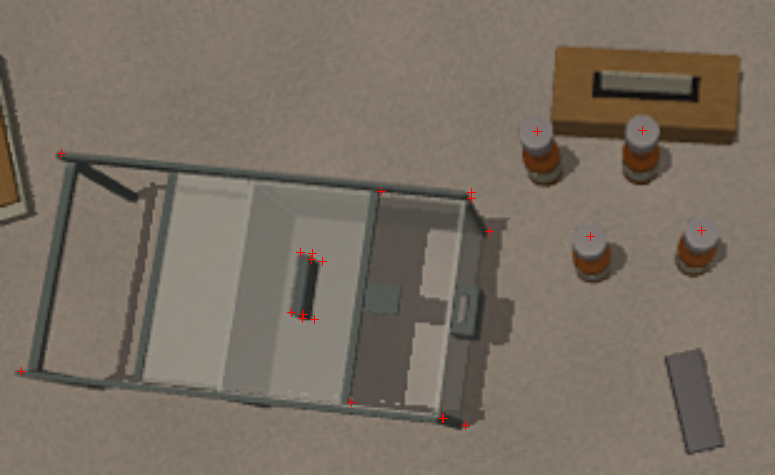

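View pics/chk_scene.png

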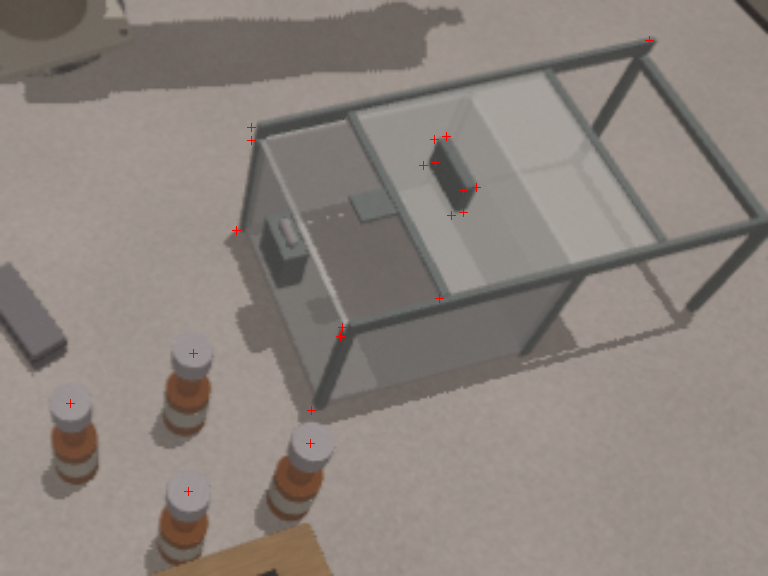

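```bash
sed -i 's/0.1948\])/0.1956])/' h.py; python3 - <<'E'
from h import *
delta([.5276,.227,.26],np.pi-.096)
E
```

```text
travel [-0.4333 -0.1229 -0.0287]
dr [-1.000e-04 -0.000e+00 -2.138e-01]
```

```bash
python3 -m crank '{"dr":[[0,0,-0.03],[0,0,-0.06],[0,0,-0.1],[0,0,-0.14],[0,0,-0.18],[0,0,-0.214],[0,0,-0.214],[0,0,-0.214],[0,0,-0.214],[0,0,-0.214]],"travel":[[-0.04,-0.012,-0.029],[-0.09,-0.025,-0.029],[-0.14,-0.04,-0.029],[-0.19,-0.055,-0.029],[-0.24,-0.07,-0.029],[-0.29,-0.083,-0.029],[-0.34,-0.097,-0.029],[-0.39,-0.11,-0.029],[-0.433,-0.123,-0.029],[-0.433,-0.123,-0.029]],"hand":[0.085,0.085,0.085,0.085,0.085,0.085,0.085,0.085,0.085,0.085]}'
python3 - <<'E'
from h import *
o=bot.get_obs();print(o["joint_pos"],o["eef_pos"],o["ft_force"])
c=cam("wrist");save(c,"w1.png")
delta([.5276,.227,.172],np.pi-.096)
E
```

```text
clock: 1.7
eef_pos: [0.5295, 0.2249, 0.2595]
tool_rot: [0.05, 0.999, -0.0, -0.0]
ft_force: [-0.8, 0.2, 0.2]
grip_width: 0.085
[ 4.01939334e-01  3.85250055e-01  2.79230651e-01  1.46516322e+00
 -3.87301964e-04  5.02407993e-01] [0.52946941 0.22493971 0.25948016] [-0.82705721  0.1534724   0.19645911]
travel [0.0004 0.001  0.0877]
dr [-0.0002 -0.0011 -0.0026]
```

View pics/w1.png

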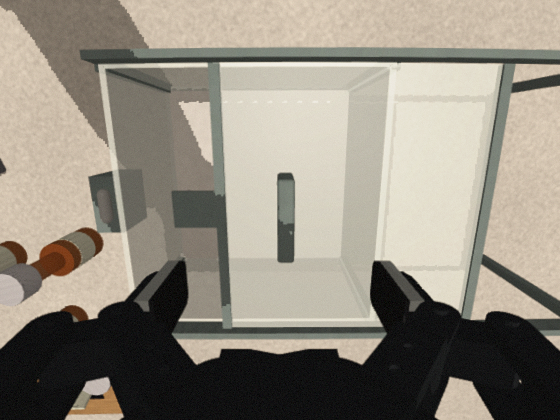

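```bash
python3 -m crank '{"dr":[[0,0,0],[0,0,0],[0,0,0],[0,0,0],[0,0,0],[0,0,0],[0,0,0],[0,0,0],[0,0,0],[0,0,0]],"travel":[[0,0.001,0.04],[0,0.001,0.075],[0,0.001,0.087],[0,0.001,0.087],[0,0.001,0.087],[0,0.001,0.087],[0,0.001,0.087],[0,0.001,0.087],[0,0.001,0.087],[0,0.001,0.087]],"hand":[0.085,0.085,0.085,0.05,0.005,0.005,0.005,0.005,0.005,0.005]}'
```

```text
clock: 3.0
eef_pos: [0.528, 0.2284, 0.1745]
tool_rot: [0.048, 0.999, 0.001, 0.001]
ft_force: [0.2, 1.0, 6.5]
grip_width: 0.0108
```

```bash
python3 -m crank '{"dr":[[0,0,0],[0,0,0],[0,0,0],[0,0,0],[0,0,0],[0,0,0],[0,0,0],[0,0,0],[0,0,0],[0,0,0]],"travel":[[0,0.01,0],[0,0.025,0],[0,0.04,0],[0,0.055,0],[0,0.07,0],[0,0.085,0],[0,0.1,0],[0,0.108,0],[0,0.112,0],[0,0.114,0]],"hand":[0.005,0.005,0.005,0.005,0.005,0.005,0.005,0.005,0.005,0.005]}'
python3 - <<'E'
from h import *
c=cam("top");save(c,"t2.png",(0,100,250,300),3)
E
```

```text
clock: 4.25
eef_pos: [0.539, 0.3415, 0.1745]
tool_rot: [0.048, 0.999, 0.0, 0.001]
ft_force: [-0.1, -1.4, 5.3]
grip_width: 0.0109
```

View pics/t2.png

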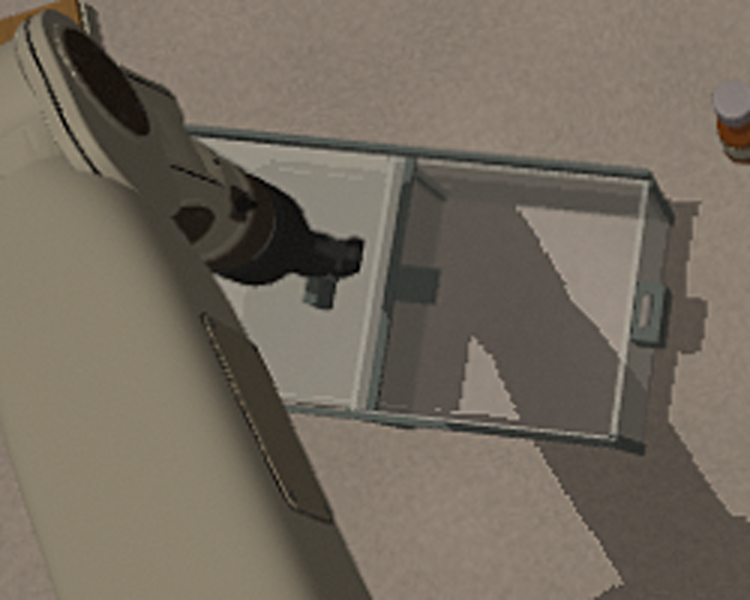

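```bash
python3 -m crank '{"dr":[[0,0,0],[0,0,0],[0,0,0]],"travel":[[0,0.002,0],[0,0.004,0],[0,0.005,0]],"hand":[0.005,0.005,0.005]}'
```

```text
clock: 4.68
eef_pos: [0.5394, 0.3456, 0.1745]
tool_rot: [0.048, 0.999, -0.001, 0.001]
ft_force: [-0.1, -4.3, 6.6]
grip_width: 0.0108
```

```bash
python3 -m crank '{"dr":[[0,0,0],[0,0,0],[0,0,0]],"travel":[[0,0.002,0],[0,0.003,0],[0,0.003,0]],"hand":[0.005,0.005,0.005]}'
```

```text
clock: 5.05
eef_pos: [0.5394, 0.3456, 0.1745]
tool_rot: [0.049, 0.999, -0.003, 0.001]
ft_force: [-2.1, -11.0, 8.8]
grip_width: 0.0109
```

```bash
sed -i 's/0.1956\])/0.1995])/' h.py; python3 -m crank '{"dr":[[0,0,0],[0,0,0],[0,0,0],[0,0,0],[0,0,0],[0,0,0]],"travel":[[0,-0.003,0],[0,-0.003,0],[0,-0.003,0],[0,-0.003,-0.03],[0,-0.003,-0.07],[0,-0.003,-0.085]],"hand":[0.05,0.085,0.085,0.085,0.085,0.085]}'
python3 - <<'E'
from h import *
delta([.589,-.0495,.25],1.475)
c=cam("top");save(c,"t3.png",(0,100,250,300),3)
E
```

```text
clock: 5.8
eef_pos: [0.5396, 0.3475, 0.2612]
tool_rot: [0.048, 0.999, 0.001, 0.002]
ft_force: [1.0, -0.6, 0.2]
grip_width: 0.085
travel [-0.0869 -0.3906  0.0103]
dr [5.0000e-03 4.0000e-04 1.5714e+00]
```

View pics/t3.png

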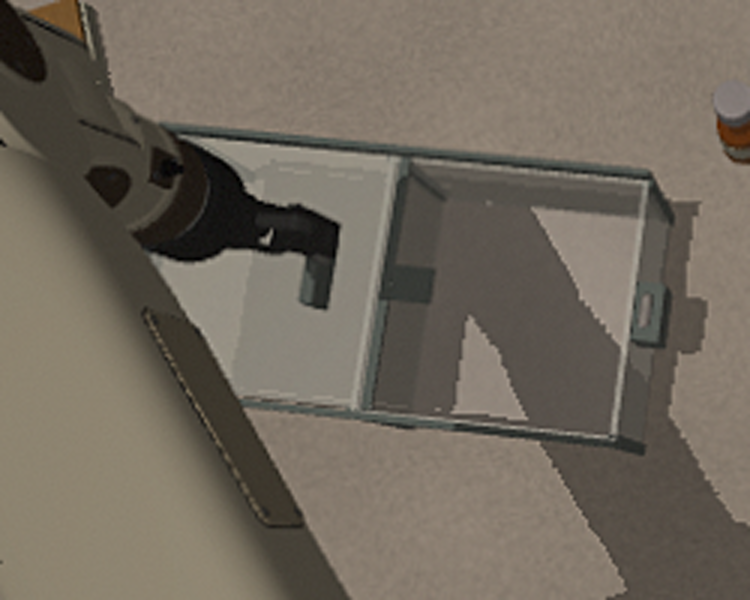

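```bash
python3 -m crank '{"dr":[[0,0,0.17],[0,0,0.34],[0,0,0.51],[0,0,0.68],[0,0,0.85],[0,0,1.02],[0,0,1.19],[0,0,1.36],[0,0,1.53],[0.005,0,1.571]],"travel":[[-0.008,-0.035,0],[-0.017,-0.075,0],[-0.026,-0.115,0],[-0.035,-0.155,0],[-0.044,-0.2,0],[-0.053,-0.24,0],[-0.062,-0.28,0],[-0.07,-0.32,0],[-0.08,-0.36,0.005],[-0.087,-0.39,0.01]],"hand":[0.085,0.085,0.085,0.085,0.085,0.085,0.085,0.085,0.085,0.085]}'
python3 -m crank '{"dr":[[0,0,0],[0,0,0]],"travel":[[0,0,0],[0,0,0]],"hand":[0.085,0.085]}'
python3 - <<'E'
from h import *
c=cam("wrist");save(c,"w2.png")
print(c["o"]["joint_pos"],c["o"]["eef_pos"])
print(proj(c,[[.589,-.0495,.138],[.7006,.007,.138],[.702,-.1025,.138],[.5955,-.1635,.138]]))
t=cam("top");save(t,"t4.png",(0,60,400,360),2)
E
```

```text
clock: 7.1
eef_pos: [0.588, -0.0515, 0.2473]
tool_rot: [0.741, 0.671, -0.003, -0.0]
ft_force: [0.6, 0.3, 0.4]
grip_width: 0.085
clock: 7.35
eef_pos: [0.5879, -0.0494, 0.2478]
tool_rot: [0.74, 0.673, -0.002, -0.001]
ft_force: [0.1, -0.1, -0.7]
grip_width: 0.085
[-0.08255626  0.42197003  0.30419335  1.45713398 -0.00256581  1.58361038] [ 0.5879238  -0.04942874  0.24778734]
[[280.34562548 211.36677283]
 [413.45784895 129.94485439]
 [412.9020646  257.10244999]
 [298.63174684 326.53149616]]
```

View pics/w2.png

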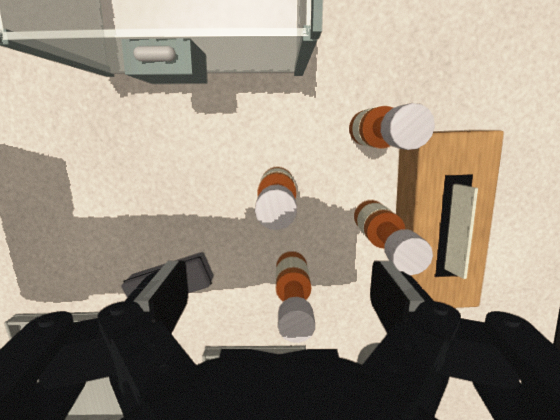

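View pics/t4.png

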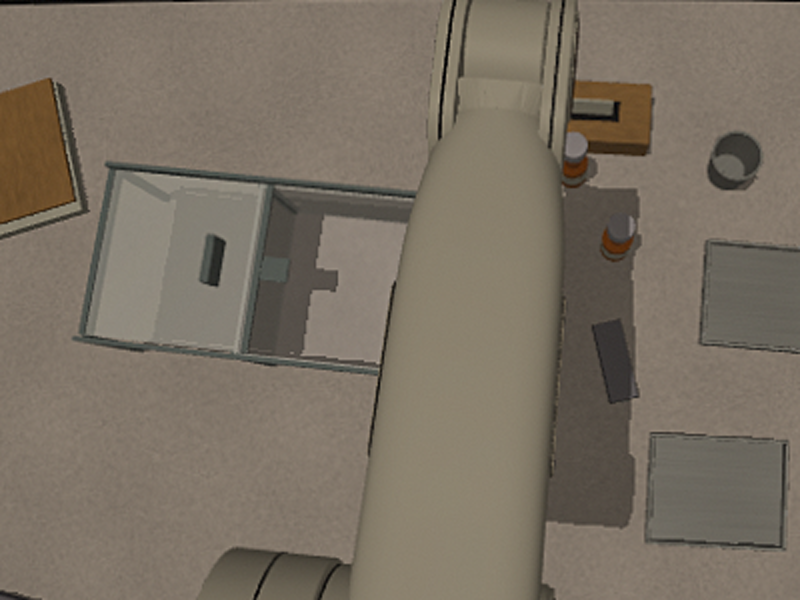

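```bash
python3 - <<'E'
from h import *
np.set_printoptions(precision=4,suppress=True)
c=cam("wrist")
print(plane(c,[(276,209),(410,126),(409,253),(296,319)],.138))
delta([.5885,-.0475,.104],1.475)
E
```

```text
[[ 0.5858 -0.0467  0.138 ]
 [ 0.6982  0.0109  0.138 ]
 [ 0.699  -0.0979  0.138 ]
 [ 0.594  -0.1549  0.138 ]]
travel [0.0018 0.0007 0.1444]
dr [-0.003   0.003   0.0017]
```

```bash
python3 -m crank '{"dr":[[0,0,0],[0,0,0],[0,0,0],[0,0,0],[0,0,0],[0,0,0],[0,0,0],[0,0,0],[0,0,0],[0,0,0]],"travel":[[0.002,0,0.03],[0.002,0,0.07],[0.002,0,0.11],[0.002,0,0.135],[0.002,0,0.144],[0.002,0,0.144],[0.002,0,0.144],[0.002,0,0.144],[0.002,0,0.144],[0.002,0,0.144]],"hand":[0.085,0.085,0.085,0.085,0.085,0.055,0.04,0.02,0.02,0.02]}'
python3 - <<'E'
from h import *
c=cam("wrist");save(c,"w3.png")
E
```

```text
clock: 8.75
eef_pos: [0.5883, -0.0485, 0.106]
tool_rot: [0.74, 0.672, -0.002, 0.001]
ft_force: [-1.6, -0.1, 6.5]
grip_width: 0.0349
```

View pics/w3.png

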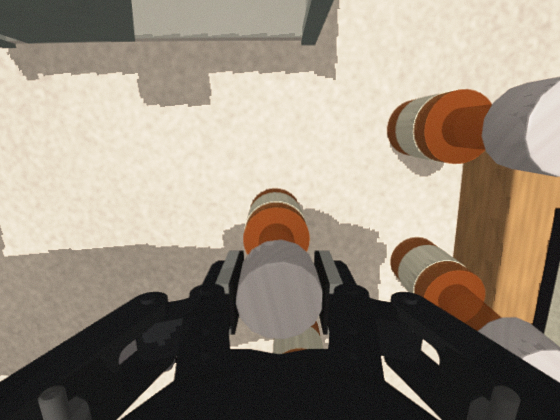

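```bash
python3 -m crank '{"dr":[[0,0,0],[0,0,0],[0,0,0],[0,0,0],[0,0,0],[0,0,0],[0,0,0],[0,0,0]],"travel":[[0,0,-0.01],[0,0,-0.04],[0,0,-0.075],[0,0,-0.11],[0,0,-0.145],[0,0,-0.175],[0,0,-0.187],[0,0,-0.187]],"hand":[0.02,0.02,0.02,0.02,0.02,0.02,0.02,0.02]}'
python3 - <<'E'
from h import *
c=cam("wrist");save(c,"w4.png")
print(bot.get_obs()["eef_pos"],cab(.054,.038,0),cab(-.054,.038,0),cab(.054,-.058,0),cab(-.054,-.058,0))
delta(cab(.054,.038,.293),1.475)
E
```

```text
clock: 9.8
eef_pos: [0.5888, -0.048, 0.2916]
tool_rot: [0.74, 0.672, -0.002, 0.0]
ft_force: [0.2, 0.2, -3.1]
grip_width: 0.035
[ 0.58821528 -0.04795512  0.290393  ] [0.58079376 0.23214899 0.        ] [0.47329104 0.24250107 0.        ] [0.57159191 0.13659102 0.        ] [0.46408919 0.1469431  0.        ]
travel [ 0.2781 -0.0343 -0.0034]
dr [-0.0044  0.0032 -0.0003]
```

View pics/w4.png

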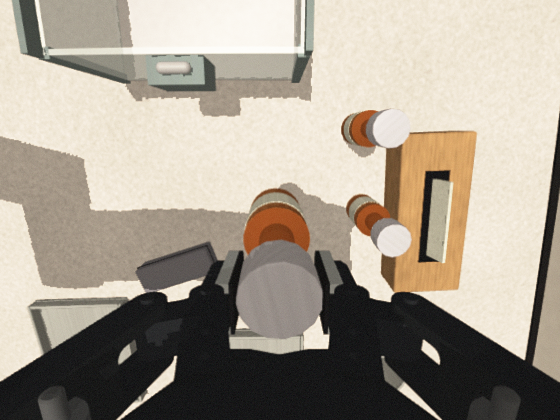

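```bash
python3 -m crank '{"dr":[[0,0,0],[0,0,0],[0,0,0],[0,0,0],[0,0,0],[0,0,0],[0,0,0],[0,0,0],[0,0,0],[0,0,0]],"travel":[[0.015,-0.002,-0.003],[0.045,-0.006,-0.003],[0.08,-0.01,-0.003],[0.12,-0.015,-0.003],[0.16,-0.02,-0.003],[0.2,-0.025,-0.003],[0.235,-0.03,-0.003],[0.262,-0.033,-0.003],[0.278,-0.034,-0.003],[0.278,-0.034,-0.003]],"hand":[0.02,0.02,0.02,0.02,0.02,0.02,0.02,0.02,0.02,0.02]}'
python3 - <<'E'
from h import *
c=cam("wrist");save(c,"w5.png");s=cam("scene");save(s,"s5.png",(200,50,560,350),2)
print(c["o"]["eef_pos"],c["o"]["grip_width"])
delta(cab(.054,.038,.114),1.475)
E
```

```text
clock: 11.1
eef_pos: [0.5807, 0.2332, 0.2925]
tool_rot: [0.74, 0.673, -0.003, -0.0]
ft_force: [0.0, -0.4, -2.5]
grip_width: 0.0346
[0.58074263 0.23322081 0.2925311 ] 0.03460029223272045
travel [0.0014 0.0003 0.1791]
dr [-0.0039  0.0042 -0.0006]
```

View pics/w5.png

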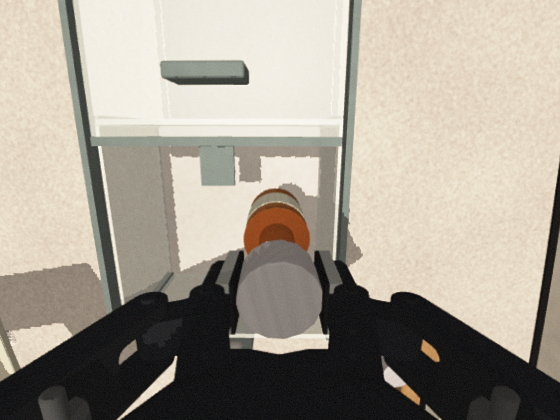

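View pics/s5.png

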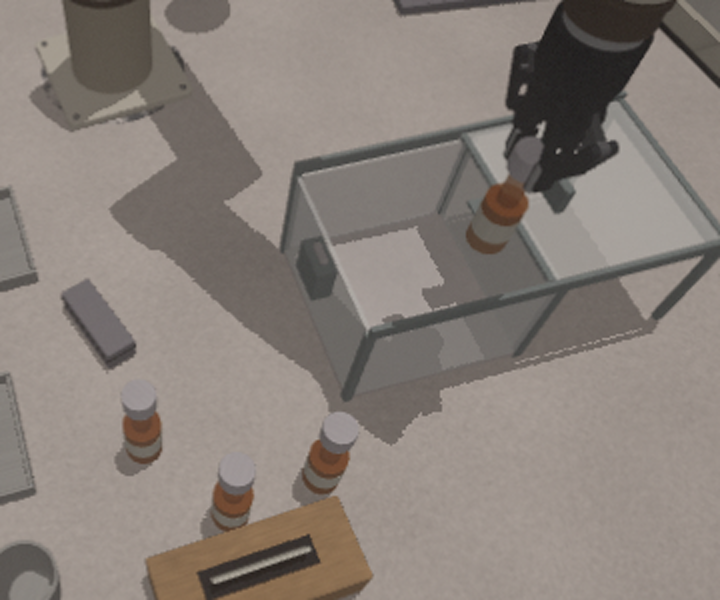

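```bash
python3 -m crank '{"dr":[[-0.002,0.002,0],[-0.004,0.004,0],[-0.004,0.004,0],[-0.004,0.004,0],[-0.004,0.004,0],[-0.004,0.004,0],[-0.004,0.004,0],[-0.004,0.004,0],[-0.004,0.004,0],[-0.004,0.004,0]],"travel":[[0.001,0,0.015],[0.001,0,0.04],[0.001,0,0.07],[0.001,0,0.1],[0.001,0,0.13],[0.001,0,0.155],[0.001,0,0.168],[0.001,0,0.174],[0.001,0,0.176],[0.001,0,0.176]],"hand":[0.02,0.02,0.02,0.02,0.02,0.02,0.02,0.02,0.02,0.02]}'
python3 -m crank '{"dr":[[0,0,0],[0,0,0],[0,0,0]],"travel":[[0,0,0.001],[0,0,0.002],[0,0,0.002]],"hand":[0.02,0.02,0.02]}'
```

```text
clock: 12.45
eef_pos: [0.5813, 0.2327, 0.1185]
tool_rot: [0.74, 0.672, 0.001, 0.0]
ft_force: [0.0, -0.2, -2.3]
grip_width: 0.0342
clock: 12.82
eef_pos: [0.5807, 0.2326, 0.1156]
tool_rot: [0.74, 0.672, 0.001, 0.0]
ft_force: [-0.5, -0.5, -3.1]
grip_width: 0.0348
```

```bash
python3 -m crank '{"dr":[[0,0,0],[0,0,0],[0,0,0]],"travel":[[0,0,0.001],[0,0,0.0015],[0,0,0.0015]],"hand":[0.02,0.02,0.02]}'
```

```text
clock: 13.2
eef_pos: [0.5807, 0.2326, 0.1141]
tool_rot: [0.74, 0.672, 0.001, 0.0]
ft_force: [-0.3, -0.1, -2.5]
grip_width: 0.0343
```

```bash
python3 -m crank '{"dr":[[0,0,0],[0,0,0],[0,0,0]],"travel":[[0,0,0.001],[0,0,0.002],[0,0,0.002]],"hand":[0.02,0.02,0.02]}'
```

```text
clock: 13.58
eef_pos: [0.5809, 0.233, 0.114]
tool_rot: [0.74, 0.672, 0.002, 0.0]
ft_force: [-3.2, 0.2, 7.1]
grip_width: 0.0344
```

```bash
python3 -m crank '{"dr":[[0,0,0],[0,0,0],[0,0,0],[0,0,0],[0,0,0],[0,0,0],[0,0,0],[0,0,0],[0,0,0],[0,0,0]],"travel":[[0,0,-0.001],[0,0,-0.001],[0,0,-0.001],[0,0,-0.001],[0,0,-0.015],[0,0,-0.04],[0,0,-0.08],[0,0,-0.12],[0,0,-0.15],[0,0,-0.16]],"hand":[0.038,0.045,0.055,0.058,0.058,0.058,0.058,0.058,0.07,0.085]}'
python3 - <<'E'
from h import *
c=cam("wrist");save(c,"w6.png");s=cam("scene");save(s,"s6.png",(200,50,560,350),2)
print(c["o"]["eef_pos"],c["o"]["grip_width"])
delta([.699,.009,.25],1.475)
E
```

```text
clock: 14.82
eef_pos: [0.5821, 0.2328, 0.2748]
tool_rot: [0.74, 0.672, 0.003, 0.001]
ft_force: [0.7, -0.3, 0.6]
grip_width: 0.0843
[0.58206059 0.23275445 0.27478398] 0.08426699215849201
travel [-0.2113  0.1385  0.023 ]
dr [ 0.0032 -0.0019 -0.0004]
```

View pics/w6.png

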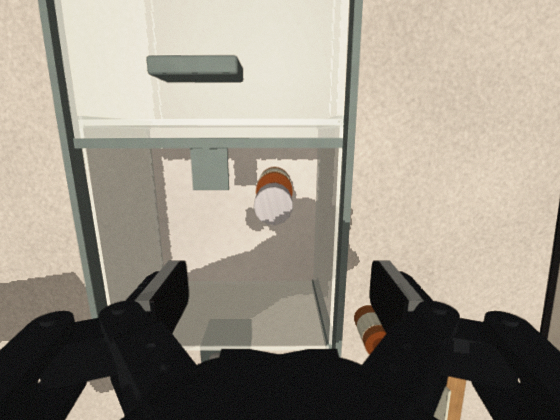

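View pics/s6.png

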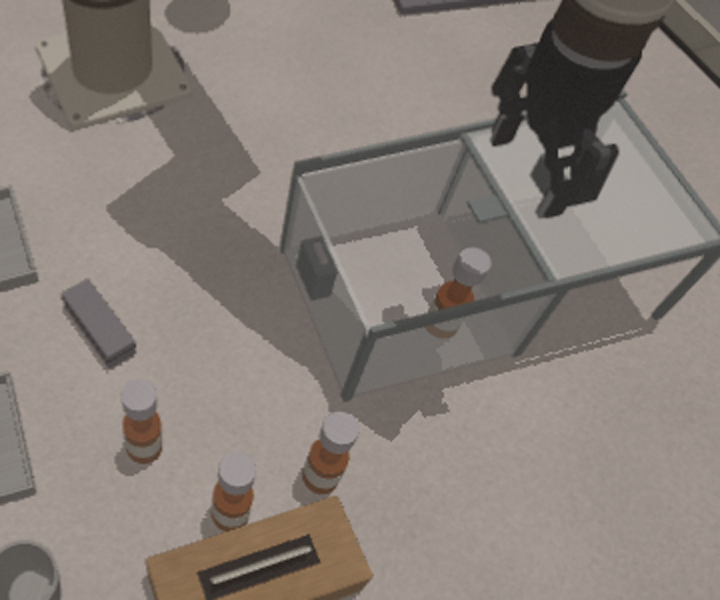

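```bash
python3 -m crank '{"dr":[[0,0,0],[0,0,0],[0,0,0],[0.003,-0.002,0],[0.003,-0.002,0],[0.003,-0.002,0],[0.003,-0.002,0],[0.003,-0.002,0]],"travel":[[-0.03,0.02,0],[-0.07,0.046,0],[-0.11,0.072,0],[-0.15,0.098,0.005],[-0.185,0.122,0.015],[-0.205,0.135,0.022],[-0.211,0.1385,0.023],[-0.211,0.1385,0.023]],"hand":[0.085,0.085,0.085,0.085,0.085,0.085,0.085,0.085]}'
python3 - <<'E'
from h import *
c=cam("wrist");save(c,"w7.png");print(c["o"]["joint_pos"],c["o"]["eef_pos"])
delta([.699,.009,.104],1.475)
E
```

```text
clock: 15.92
eef_pos: [0.6979, 0.0099, 0.2486]
tool_rot: [0.74, 0.673, -0.001, -0.001]
ft_force: [0.2, 0.0, 0.5]
grip_width: 0.0848
[ 1.43035520e-02  6.76604164e-01  7.28112069e-01  1.62558805e+00
 -3.81108554e-04  1.68062471e+00] [0.69794858 0.00986815 0.24857062]
travel [-0.0013  0.0015  0.1452]
dr [-0.0023  0.0006  0.0011]
```

View pics/w7.png

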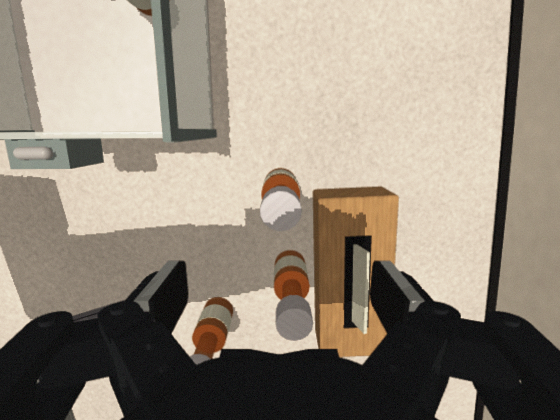

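```bash
python3 -m crank '{"dr":[[0,0,0],[0,0,0],[0,0,0],[0,0,0],[0,0,0],[0,0,0],[0,0,0],[0,0,0],[0,0,0],[0,0,0]],"travel":[[0,0.001,0.03],[0,0.001,0.07],[0,0.001,0.11],[0,0.001,0.135],[0,0.001,0.145],[0,0.001,0.145],[0,0.001,0.145],[0,0.001,0.145],[0,0.001,0.145],[0,0.001,0.145]],"hand":[0.085,0.085,0.085,0.085,0.085,0.055,0.04,0.02,0.02,0.02]}'
python3 -m crank '{"dr":[[0,0,0],[0,0,0],[0,0,0],[0,0,0],[0,0,0],[0,0,0],[0,0,0],[0,0,0]],"travel":[[0,0,-0.01],[0,0,-0.04],[0,0,-0.075],[0,0,-0.11],[0,0,-0.145],[0,0,-0.175],[0,0,-0.187],[0,0,-0.187]],"hand":[0.02,0.02,0.02,0.02,0.02,0.02,0.02,0.02]}'
python3 - <<'E'
from h import *
c=cam("wrist");save(c,"w8.png");print(c["o"]["joint_pos"],c["o"]["eef_pos"],c["o"]["grip_width"])
delta(cab(-.054,.038,.293),1.475)
E
```

```text
clock: 17.23
eef_pos: [0.7, 0.009, 0.1061]
tool_rot: [0.74, 0.672, 0.0, 0.001]
ft_force: [-1.5, -1.0, 5.7]
grip_width: 0.0348
clock: 18.23
eef_pos: [0.6998, 0.009, 0.292]
tool_rot: [0.74, 0.672, -0.0, 0.0]
ft_force: [0.3, 0.4, -2.7]
grip_width: 0.0345
[ 1.32563761e-02  6.95962028e-01  8.75146377e-01  1.75032566e+00
 -9.81482172e-04  1.68023709e+00] [0.69977686 0.00897914 0.29200696] 0.034495769368185436
travel [ 0.2107 -0.2474 -0.002 ]
dr [-0.0025  0.0013 -0.0004]
```

View pics/w8.png

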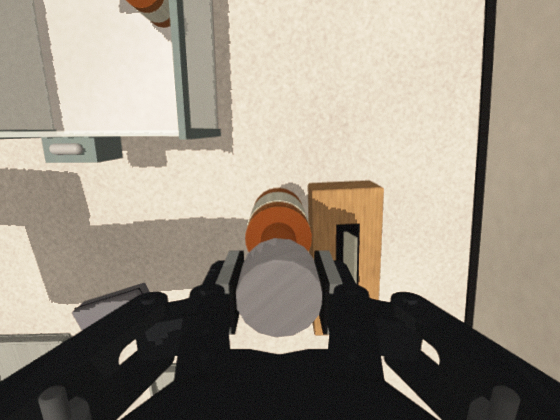

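```bash
python3 -m crank '{"dr":[[0,0,0],[0,0,0],[0,0,0],[0,0,0],[0,0,0],[0,0,0],[0,0,0],[0,0,0],[0,0,0],[0,0,0]],"travel":[[0.011,-0.013,-0.002],[0.034,-0.04,-0.002],[0.06,-0.07,-0.002],[0.086,-0.1,-0.002],[0.11,-0.13,-0.002],[0.138,-0.162,-0.002],[0.165,-0.194,-0.002],[0.188,-0.22,-0.002],[0.204,-0.24,-0.002],[0.211,-0.247,-0.002]],"hand":[0.02,0.02,0.02,0.02,0.02,0.02,0.02,0.02,0.02,0.02]}'
python3 -m crank '{"dr":[[0,0,0],[0,0,0]],"travel":[[0,0,0],[0,0,0]],"hand":[0.02,0.02]}'
python3 - <<'E'
from h import *
c=cam("wrist");save(c,"w9.png");print(c["o"]["joint_pos"],c["o"]["eef_pos"],c["o"]["grip_width"])
delta(cab(-.054,.038,.114),1.475)
E
```

```text
clock: 19.52
eef_pos: [0.4722, 0.2433, 0.2923]
tool_rot: [0.74, 0.673, -0.002, -0.001]
ft_force: [0.5, 0.2, -1.9]
grip_width: 0.0343
clock: 19.77
eef_pos: [0.4743, 0.2421, 0.2929]
tool_rot: [0.741, 0.672, -0.001, -0.0]
ft_force: [-0.1, 1.0, -1.9]
grip_width: 0.0346
[ 4.72136765e-01  2.93033452e-01  2.33729612e-01  1.51440467e+00
 -3.03897343e-04  2.13998193e+00] [0.47428581 0.24209377 0.29286138] 0.034572903055912235
travel [ 0.0007 -0.0007  0.1789]
dr [-0.0023  0.0017 -0.0016]
```

View pics/w9.png

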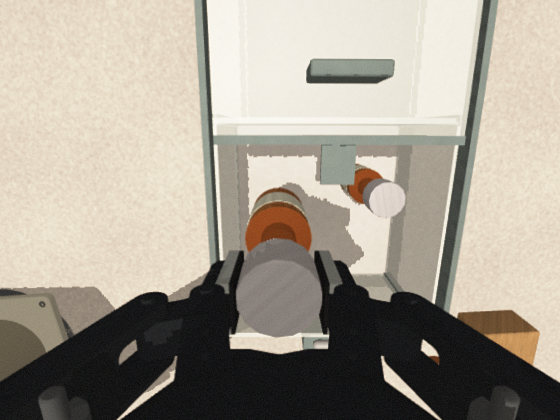

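```bash
python3 -m crank '{"dr":[[0,0,0],[-0.002,0.002,0],[-0.002,0.002,0],[-0.002,0.002,0],[-0.002,0.002,0],[-0.002,0.002,0],[-0.002,0.002,0],[-0.002,0.002,0],[-0.002,0.002,0],[-0.002,0.002,0]],"travel":[[0.001,0,0.015],[0.001,0,0.04],[0.001,0,0.07],[0.001,0,0.1],[0.001,0,0.13],[0.001,0,0.155],[0.001,0,0.168],[0.001,0,0.174],[0.001,0,0.177],[0.001,0,0.178]],"hand":[0.02,0.02,0.02,0.02,0.02,0.02,0.02,0.02,0.02,0.02]}'
python3 -m crank '{"dr":[[0,0,0],[0,0,0],[0,0,0]],"travel":[[0,0,0.0005],[0,0,0.001],[0,0,0.001]],"hand":[0.02,0.02,0.02]}'
```

```text
clock: 21.08
eef_pos: [0.474, 0.2439, 0.1159]
tool_rot: [0.74, 0.672, 0.001, -0.0]
ft_force: [-0.3, 0.5, -2.0]
grip_width: 0.0343
clock: 21.45
eef_pos: [0.4735, 0.2437, 0.1145]
tool_rot: [0.74, 0.672, 0.0, -0.0]
ft_force: [-0.0, 0.2, -2.6]
grip_width: 0.0342
```

```bash
python3 -m crank '{"dr":[[0,0,0],[0,0,0],[0,0,0]],"travel":[[0,0,0.001],[0,0,0.0015],[0,0,0.0015]],"hand":[0.02,0.02,0.02]}'
```

```text
clock: 21.82
eef_pos: [0.4736, 0.244, 0.114]
tool_rot: [0.74, 0.672, 0.001, -0.0]
ft_force: [-3.3, -0.6, 5.1]
grip_width: 0.0344
```

Contact. Release and rise.

```bash
python3 -m crank '{"dr":[[0,0,0],[0,0,0],[0,0,0],[0,0,0],[0,0,0],[0,0,0],[0,0,0],[0,0,0],[0,0,0],[0,0,0]],"travel":[[0,0,-0.001],[0,0,-0.001],[0,0,-0.001],[0,0,-0.001],[0,0,-0.015],[0,0,-0.04],[0,0,-0.08],[0,0,-0.12],[0,0,-0.15],[0,0,-0.16]],"hand":[0.038,0.045,0.055,0.058,0.058,0.058,0.058,0.058,0.07,0.085]}'
python3 - <<'E'
from h import *
c=cam("wrist");save(c,"w10.png");s=cam("scene");save(s,"s10.png",(100,50,560,350),1.7)
print(c["o"]["eef_pos"],c["o"]["grip_width"])
delta([.7,-.1005,.25],1.475)
E
```

```text
clock: 23.08
eef_pos: [0.4739, 0.244, 0.2752]
tool_rot: [0.74, 0.672, 0.002, -0.0]
ft_force: [0.8, -1.4, -0.2]
grip_width: 0.0844
[0.47389916 0.24398156 0.27518154] 0.08438532310905027
travel [-0.321   0.2583  0.0233]
dr [ 0.0011 -0.0019 -0.0001]
```

View pics/w10.png

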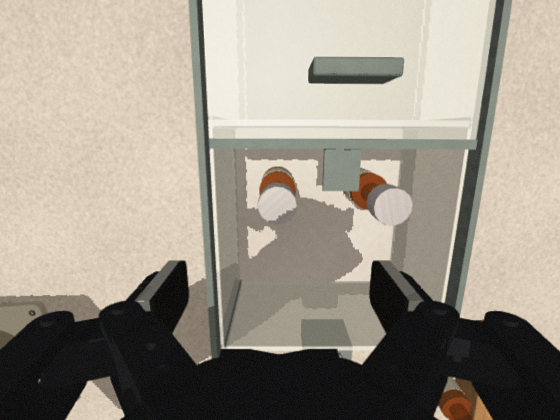

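View pics/s10.png

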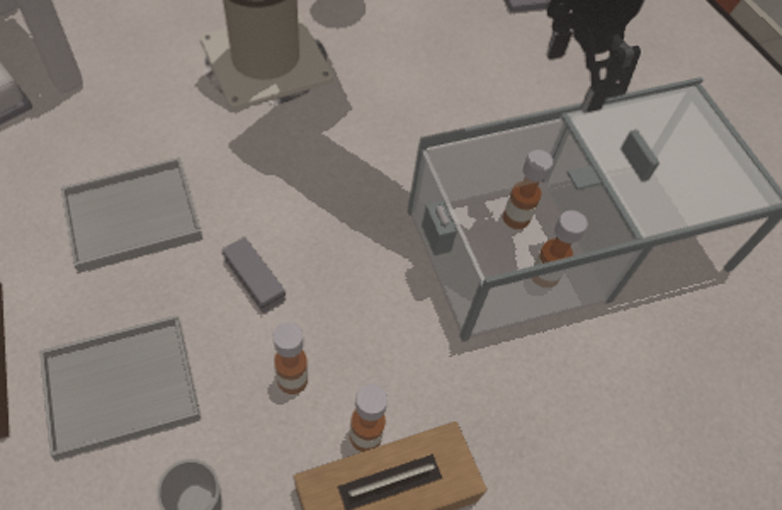

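Both stand. Now bottle D.

```bash
python3 -m crank '{"dr":[[0,0,0],[0,0,0],[0,0,0],[0,0,0],[0,0,0],[0,0,0],[0,-0.002,0],[0,-0.002,0],[0,-0.002,0],[0,-0.002,0]],"travel":[[-0.02,0.016,0],[-0.06,0.048,0],[-0.1,0.08,0],[-0.14,0.113,0],[-0.18,0.145,0],[-0.22,0.177,0],[-0.26,0.209,0.005],[-0.29,0.235,0.015],[-0.315,0.253,0.023],[-0.321,0.258,0.023]],"hand":[0.085,0.085,0.085,0.085,0.085,0.085,0.085,0.085,0.085,0.085]}'
python3 -m crank '{"dr":[[0,0,0],[0,0,0]],"travel":[[0,0,0],[0,0,0]],"hand":[0.085,0.085]}'
python3 - <<'E'
from h import *
c=cam("wrist");save(c,"w11.png");print(c["o"]["joint_pos"],c["o"]["eef_pos"])
delta([.7,-.1005,.104],1.475)
E
```

```text
clock: 24.42
eef_pos: [0.6987, -0.1025, 0.2451]
tool_rot: [0.741, 0.671, -0.003, -0.002]
ft_force: [-0.3, 0.1, -0.6]
grip_width: 0.0852
clock: 24.68
eef_pos: [0.6992, -0.0994, 0.2499]
tool_rot: [0.74, 0.673, -0.0, 0.0]
ft_force: [-0.4, -0.5, 1.2]
grip_width: 0.085
[-1.40802658e-01  6.96216553e-01  7.66810797e-01  1.64145635e+00
 -8.12368058e-04  1.52454164e+00] [ 0.69917367 -0.0993503   0.24988412]
travel [-0.001   0.0008  0.1462]
dr [0.0005 0.0009 0.0014]
```

View pics/w11.png

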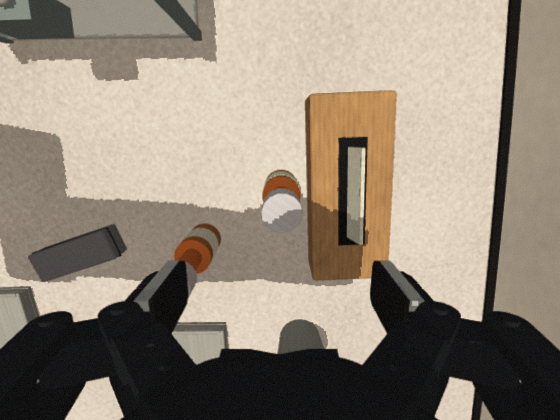

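```bash
python3 -m crank '{"dr":[[0,0,0],[0,0,0],[0,0,0],[0,0,0],[0,0,0],[0,0,0],[0,0,0],[0,0,0],[0,0,0],[0,0,0]],"travel":[[-0.001,0.001,0.03],[-0.001,0.001,0.07],[-0.001,0.001,0.11],[-0.001,0.001,0.135],[-0.001,0.001,0.146],[-0.001,0.001,0.146],[-0.001,0.001,0.146],[-0.001,0.001,0.146],[-0.001,0.001,0.146],[-0.001,0.001,0.146]],"hand":[0.085,0.085,0.085,0.085,0.085,0.055,0.04,0.02,0.02,0.02]}'
python3 -m crank '{"dr":[[0,0,0],[0,0,0],[0,0,0],[0,0,0],[0,0,0],[0,0,0],[0,0,0],[0,0,0]],"travel":[[0,0,-0.01],[0,0,-0.04],[0,0,-0.075],[0,0,-0.11],[0,0,-0.145],[0,0,-0.175],[0,0,-0.187],[0,0,-0.187]],"hand":[0.02,0.02,0.02,0.02,0.02,0.02,0.02,0.02]}'
python3 - <<'E'
from h import *
c=cam("wrist");save(c,"w12.png");print(c["o"]["joint_pos"],c["o"]["eef_pos"],c["o"]["grip_width"])
delta(cab(.054,-.058,.293),1.475)
E
```

```text
clock: 25.98
eef_pos: [0.7016, -0.1022, 0.1056]
tool_rot: [0.74, 0.672, 0.001, 0.002]
ft_force: [-0.3, 0.6, 6.6]
grip_width: 0.0342
clock: 26.98
eef_pos: [0.7007, -0.1019, 0.2913]
tool_rot: [0.74, 0.672, -0.0, 0.001]
ft_force: [1.0, -0.0, -2.3]
grip_width: 0.0347
[-1.43874589e-01  7.19939421e-01  9.17490034e-01  1.76695259e+00
 -1.20695639e-03  1.52299858e+00] [ 0.70066592 -0.10187954  0.29134985] 0.034681200228286135
travel [ 0.225  -0.151  -0.0031]
dr [-0.0008  0.0012 -0.0003]
```

View pics/w12.png

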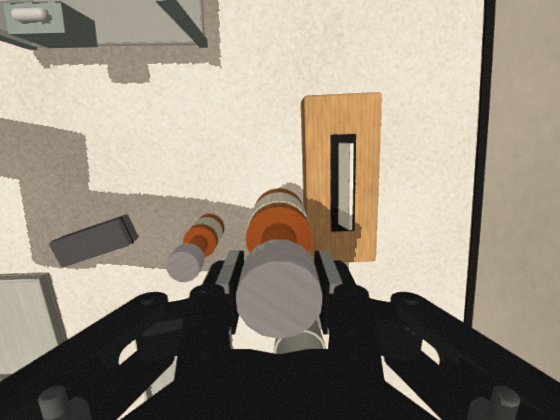

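```bash
python3 -m crank '{"dr":[[0,0,0],[0,0,0],[0,0,0],[0,0,0],[0,0,0],[0,0,0],[0,0,0],[0,0,0],[0,0,0],[0,0,0]],"travel":[[0.011,-0.007,-0.003],[0.034,-0.023,-0.003],[0.062,-0.042,-0.003],[0.092,-0.062,-0.003],[0.122,-0.082,-0.003],[0.152,-0.102,-0.003],[0.18,-0.121,-0.003],[0.205,-0.138,-0.003],[0.22,-0.148,-0.003],[0.225,-0.151,-0.003]],"hand":[0.02,0.02,0.02,0.02,0.02,0.02,0.02,0.02,0.02,0.02]}'
python3 -m crank '{"dr":[[0,0,0],[0,0,0]],"travel":[[0,0,0],[0,0,0]],"hand":[0.02,0.02]}'
python3 - <<'E'
from h import *
c=cam("wrist");save(c,"w13.png");print(c["o"]["joint_pos"],c["o"]["eef_pos"],c["o"]["grip_width"])
delta(cab(.054,-.058,.114),1.475)
E
```

```text
clock: 28.28
eef_pos: [0.5707, 0.1376, 0.293]
tool_rot: [0.74, 0.673, -0.001, 0.0]
ft_force: [-0.8, 0.2, -1.7]
grip_width: 0.0344
clock: 28.52
eef_pos: [0.572, 0.1358, 0.293]
tool_rot: [0.741, 0.672, -0.001, 0.0]
ft_force: [-0.3, -1.0, -2.1]
grip_width: 0.0349
[ 2.33828729e-01  4.10317287e-01  4.02244622e-01  1.56342896e+00
 -1.44552128e-03  1.90185760e+00] [0.57204529 0.13580198 0.29299384] 0.03487569785545229
travel [ 0.001  -0.0005  0.179 ]
dr [-0.0003  0.0015 -0.0016]
```

View pics/w13.png

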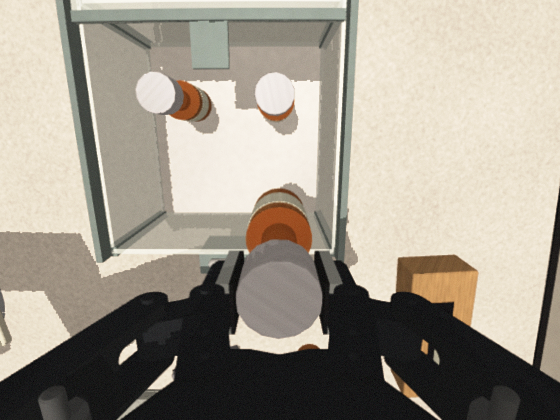

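```bash
python3 - <<'E'
from h import *
c=cam("wrist")
P=plane(c,[(230,250),(112,255)],.15);Q=plane(c,[(240,213)],.008);S=plane(c,[(274,90),(156,92)],.146)
for p in list(P)+list(Q)+list(S):
    d=p[:2]-CO;print(p,np.cos(CPHI)*d[0]+np.sin(CPHI)*d[1],-np.sin(CPHI)*d[0]+np.cos(CPHI)*d[1])
E
```

```text
[0.51930794 0.09244568 0.15      ] 0.00618821928894135 -0.10695362612003044
[0.40016049 0.09858228 0.15      ] -0.11299883342407566 -0.11226587369591967
[0.5121336  0.09281745 0.008     ] -0.0009887225035325846 -0.10727125030948417
[0.57803776 0.2365861  0.146     ] 0.05083137883372158 0.04215250717562442
[0.47391198 0.24566108 0.146     ] -0.053684816480760476 0.041204979865309466
```

Wall is where modelled (local y ≈ -0.107). Lower.

```bash
python3 -m crank '{"dr":[[0,0,0],[0,0.001,0],[0,0.001,0],[0,0.001,0],[0,0.001,0],[0,0.001,0],[0,0.001,0],[0,0.001,0],[0,0.001,0],[0,0.001,0]],"travel":[[0.001,0,0.015],[0.001,0,0.04],[0.001,0,0.07],[0.001,0,0.1],[0.001,0,0.13],[0.001,0,0.155],[0.001,0,0.168],[0.001,0,0.174],[0.001,0,0.177],[0.001,0,0.178]],"hand":[0.02,0.02,0.02,0.02,0.02,0.02,0.02,0.02,0.02,0.02]}'
python3 -m crank '{"dr":[[0,0,0],[0,0,0],[0,0,0]],"travel":[[0,0,0.0005],[0,0,0.0015],[0,0,0.0015]],"hand":[0.02,0.02,0.02]}'
```

```text
clock: 29.88
eef_pos: [0.5723, 0.1376, 0.116]
tool_rot: [0.74, 0.672, 0.001, 0.0]
ft_force: [0.8, 0.5, -2.9]
grip_width: 0.0348
clock: 30.25
eef_pos: [0.5717, 0.1375, 0.1138]
tool_rot: [0.74, 0.672, -0.0, 0.0]
ft_force: [-0.1, -0.5, -1.6]
grip_width: 0.0342
```

```bash
python3 -m crank '{"dr":[[0,0,0],[0,0,0],[0,0,0]],"travel":[[0,0,0.001],[0,0,0.0015],[0,0,0.0015]],"hand":[0.02,0.02,0.02]}'
```

```text
clock: 30.62
eef_pos: [0.5719, 0.1377, 0.1136]
tool_rot: [0.74, 0.672, 0.001, 0.0]
ft_force: [-1.7, -0.7, 5.0]
grip_width: 0.0349
```

```bash
python3 -m crank '{"dr":[[0,0,0],[0,0,0],[0,0,0],[0,0,0],[0,0,0],[0,0,0],[0,0,0],[0,0,0],[0,0,0],[0,0,0]],"travel":[[0,0,-0.001],[0,0,-0.001],[0,0,-0.001],[0,0,-0.001],[0,0,-0.015],[0,0,-0.04],[0,0,-0.08],[0,0,-0.12],[0,0,-0.15],[0,0,-0.16]],"hand":[0.038,0.045,0.055,0.058,0.058,0.058,0.058,0.058,0.07,0.085]}'
python3 - <<'E'
from h import *
c=cam("wrist");save(c,"w14.png");s=cam("scene");save(s,"s14.png",(100,50,560,350),1.7)
print(c["o"]["eef_pos"],c["o"]["grip_width"])
delta([.595,-.16,.25],1.475)
E
```

```text
clock: 31.88
eef_pos: [0.5733, 0.1377, 0.275]
tool_rot: [0.74, 0.672, 0.002, 0.001]
ft_force: [0.9, 0.5, 0.0]
grip_width: 0.0841
[0.57327074 0.13769607 0.27502901] 0.08414410061302062
travel [-0.294   0.0509  0.0231]
dr [ 0.0025 -0.0006 -0.0003]
```

View pics/w14.png

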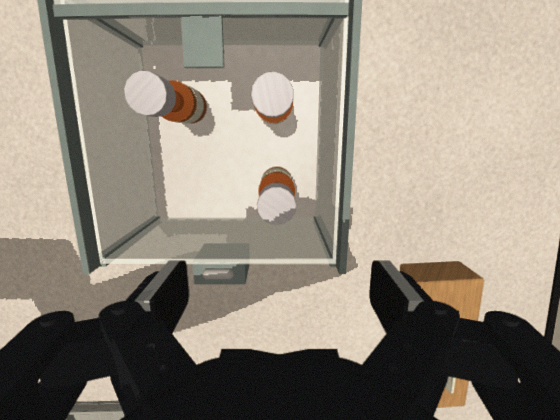

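View pics/s14.png

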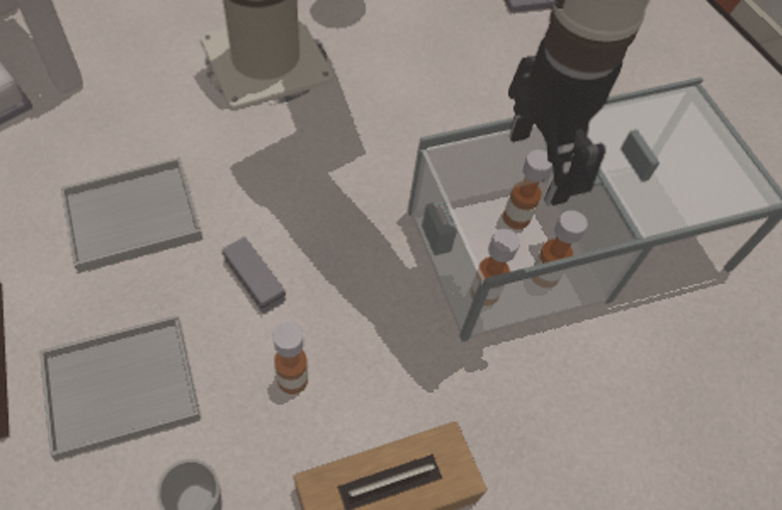

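```bash
python3 -m crank '{"dr":[[0,0,0],[0,0,0],[0,0,0],[0,0,0],[0,0,0],[0.002,0,0],[0.002,0,0],[0.002,0,0],[0.002,0,0],[0.002,0,0]],"travel":[[-0.02,0.004,0],[-0.055,0.01,0],[-0.095,0.016,0],[-0.135,0.023,0],[-0.175,0.03,0],[-0.215,0.037,0.005],[-0.25,0.043,0.012],[-0.28,0.049,0.02],[-0.296,0.051,0.023],[-0.296,0.051,0.023]],"hand":[0.085,0.085,0.085,0.085,0.085,0.085,0.085,0.085,0.085,0.085]}'
python3 -m crank '{"dr":[[0,0,0],[0,0,0]],"travel":[[0,0,0],[0,0,0]],"hand":[0.085,0.085]}'
python3 - <<'E'
from h import *
c=cam("wrist");save(c,"w15.png");print(c["o"]["joint_pos"],c["o"]["eef_pos"])
delta([.595,-.162,.104],1.475)
E
```

```text
clock: 33.22
eef_pos: [0.5932, -0.1632, 0.2479]
tool_rot: [0.741, 0.672, -0.001, -0.002]
ft_force: [-0.1, 0.1, 1.3]
grip_width: 0.0847
clock: 33.48
eef_pos: [0.5943, -0.1609, 0.2497]
tool_rot: [0.74, 0.673, -0.001, -0.001]
ft_force: [0.4, -0.2, 0.2]
grip_width: 0.0851
[-2.64246088e-01  4.74997580e-01  3.91299448e-01  1.48858417e+00
 -3.35154159e-04  1.40084511e+00] [ 0.59430309 -0.16090791  0.24973989]
travel [-0.001   0.001   0.1457]
dr [-0.0015  0.0002  0.0015]
```

View pics/w15.png

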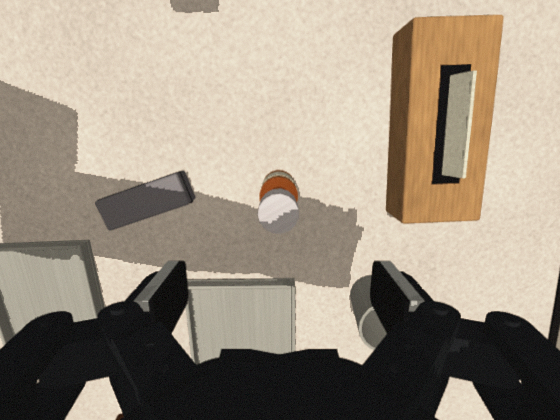

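```bash
python3 -m crank '{"dr":[[0,0,0],[0,0,0],[0,0,0],[0,0,0],[0,0,0],[0,0,0],[0,0,0],[0,0,0],[0,0,0],[0,0,0]],"travel":[[-0.001,0.001,0.03],[-0.001,0.001,0.07],[-0.001,0.001,0.11],[-0.001,0.001,0.135],[-0.001,0.001,0.146],[-0.001,0.001,0.146],[-0.001,0.001,0.146],[-0.001,0.001,0.146],[-0.001,0.001,0.146],[-0.001,0.001,0.146]],"hand":[0.085,0.085,0.085,0.085,0.085,0.055,0.04,0.02,0.02,0.02]}'
python3 -m crank '{"dr":[[0,0,0],[0,0,0],[0,0,0],[0,0,0],[0,0,0],[0,0,0],[0,0,0],[0,0,0]],"travel":[[0,0,-0.01],[0,0,-0.04],[0,0,-0.075],[0,0,-0.11],[0,0,-0.145],[0,0,-0.175],[0,0,-0.187],[0,0,-0.187]],"hand":[0.02,0.02,0.02,0.02,0.02,0.02,0.02,0.02]}'
python3 - <<'E'
from h import *
c=cam("wrist");save(c,"w16.png");print(c["o"]["joint_pos"],c["o"]["eef_pos"],c["o"]["grip_width"])
delta(cab(-.054,-.058,.293),1.475)
E
```

```text
clock: 34.78
eef_pos: [0.5954, -0.1634, 0.1051]
tool_rot: [0.74, 0.672, -0.0, 0.0]
ft_force: [-1.1, 0.4, 5.1]
grip_width: 0.0348
clock: 35.78
eef_pos: [0.5954, -0.1632, 0.2905]
tool_rot: [0.74, 0.672, -0.001, -0.0]
ft_force: [0.5, 0.3, -2.6]
grip_width: 0.0345
[-2.67331254e-01  4.77463687e-01  4.99286663e-01  1.59381631e+00
 -5.39851474e-04  1.39947765e+00] [ 0.59536124 -0.16323164  0.29047021] 0.034471177044030764
travel [ 0.2961 -0.1599 -0.0032]
dr [-0.0035 -0.     -0.0002]
```

View pics/w16.png

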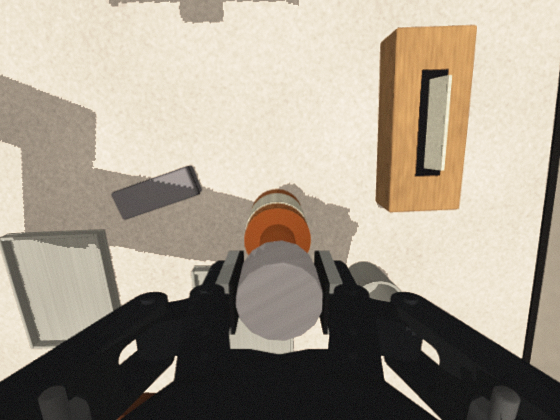

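```bash
python3 -m crank '{"dr":[[0,0,0],[0,0,0],[0,0,0],[0,0,0],[0,0,0],[0,0,0],[0,0,0],[0,0,0],[-0.003,0,0],[-0.003,0,0]],"travel":[[0.012,-0.0065,-0.003],[0.04,-0.022,-0.003],[0.075,-0.04,-0.003],[0.11,-0.06,-0.003],[0.15,-0.081,-0.003],[0.19,-0.103,-0.003],[0.23,-0.124,-0.003],[0.265,-0.143,-0.003],[0.287,-0.155,-0.003],[0.296,-0.16,-0.003]],"hand":[0.02,0.02,0.02,0.02,0.02,0.02,0.02,0.02,0.02,0.02]}'
python3 -m crank '{"dr":[[0,0,0],[0,0,0]],"travel":[[0,0,0],[0,0,0]],"hand":[0.02,0.02]}'
python3 - <<'E'
from h import *
c=cam("wrist");save(c,"w17.png");print(c["o"]["joint_pos"],c["o"]["eef_pos"],c["o"]["grip_width"])
delta(cab(-.054,-.058,.114),1.475)
E
```

```text
clock: 37.08
eef_pos: [0.4625, 0.1482, 0.2929]
tool_rot: [0.739, 0.673, -0.001, -0.0]
ft_force: [1.1, -0.3, -2.8]
grip_width: 0.0341
clock: 37.33
eef_pos: [0.4644, 0.1461, 0.2933]
tool_rot: [0.741, 0.672, -0.0, 0.0]
ft_force: [-0.0, 0.4, -2.1]
grip_width: 0.0345
[ 3.05384513e-01  1.96088371e-01  1.08331780e-01  1.48274785e+00
 -8.94998843e-04  1.97319708e+00] [0.46438187 0.14610967 0.29331199] 0.034516074356886084
travel [ 0.001  -0.0006  0.1793]
dr [ 0.0006  0.0006 -0.0016]
```

View pics/w17.png

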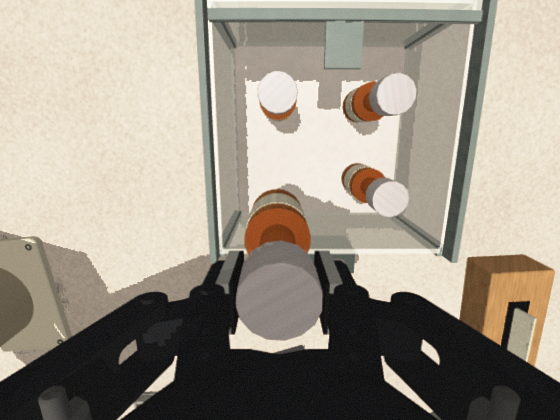

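```bash
python3 -m crank '{"dr":[[0,0,0],[0,0,0],[0,0,0],[0,0,0],[0,0,0],[0,0,0],[0,0,0],[0,0,0],[0,0,0],[0,0,0]],"travel":[[0.001,0,0.015],[0.001,0,0.04],[0.001,0,0.07],[0.001,0,0.1],[0.001,0,0.13],[0.001,0,0.155],[0.001,0,0.168],[0.001,0,0.174],[0.001,0,0.177],[0.001,0,0.178]],"hand":[0.02,0.02,0.02,0.02,0.02,0.02,0.02,0.02,0.02,0.02]}'
python3 -m crank '{"dr":[[0,0,0],[0,0,0],[0,0,0]],"travel":[[0,0,0.0005],[0,0,0.0015],[0,0,0.0015]],"hand":[0.02,0.02,0.02]}'
```

```text
clock: 38.62
eef_pos: [0.465, 0.1479, 0.1162]
tool_rot: [0.74, 0.672, 0.001, 0.001]
ft_force: [0.6, -0.2, -1.8]
grip_width: 0.0345
clock: 39.0
eef_pos: [0.4645, 0.1479, 0.1142]
tool_rot: [0.74, 0.672, 0.0, 0.0]
ft_force: [0.2, -0.6, -2.1]
grip_width: 0.0344
```

```bash
python3 -m crank '{"dr":[[0,0,0],[0,0,0],[0,0,0]],"travel":[[0,0,0.001],[0,0,0.002],[0,0,0.002]],"hand":[0.02,0.02,0.02]}'
```

```text
clock: 39.38
eef_pos: [0.4646, 0.148, 0.113]
tool_rot: [0.74, 0.672, 0.001, 0.0]
ft_force: [-2.4, 0.6, 5.0]
grip_width: 0.0346
```

```bash
python3 -m crank '{"dr":[[0,0,0],[0,0,0],[0,0,0],[0,0,0],[0,0,0],[0,0,0],[0,0,0],[0,0,0],[0,0,0],[0,0,0]],"travel":[[0,0,-0.001],[0,0,-0.001],[0,0,-0.001],[0,0,-0.001],[0,0,-0.015],[0,0,-0.04],[0,0,-0.08],[0,0,-0.12],[0,0,-0.15],[0,0,-0.16]],"hand":[0.038,0.045,0.055,0.058,0.058,0.058,0.058,0.058,0.07,0.085]}'
python3 - <<'E'
from h import *
c=cam("wrist");save(c,"w18.png");s=cam("scene");save(s,"s18.png",(100,50,560,350),1.7);t=cam("top");save(t,"t18.png",(0,60,560,360),1.4)
print(c["o"]["eef_pos"],c["o"]["grip_width"])
delta([.5394,.3456,.25],1.475)
E
```

```text
clock: 40.62
eef_pos: [0.4647, 0.1481, 0.2742]
tool_rot: [0.74, 0.672, 0.002, 0.001]
ft_force: [-0.6, 0.6, 0.4]
grip_width: 0.0847
[0.46468273 0.14809589 0.27421371] 0.08474502895374862
travel [0.2042 0.0562 0.0214]
dr [-0.0001  0.0004 -0.0002]
```

View pics/w18.png

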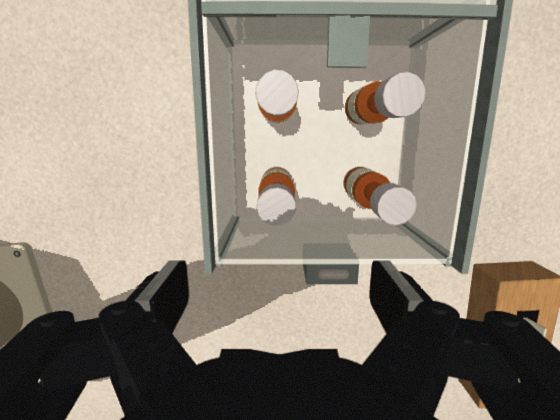

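View pics/s18.png

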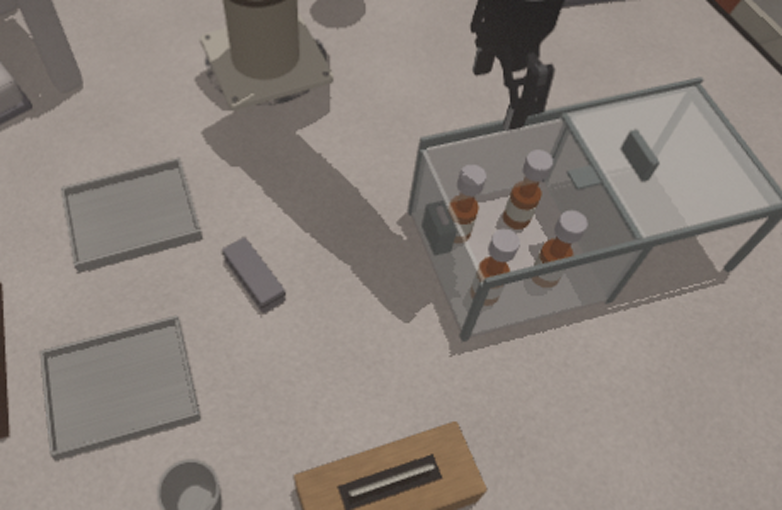

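View pics/t18.png

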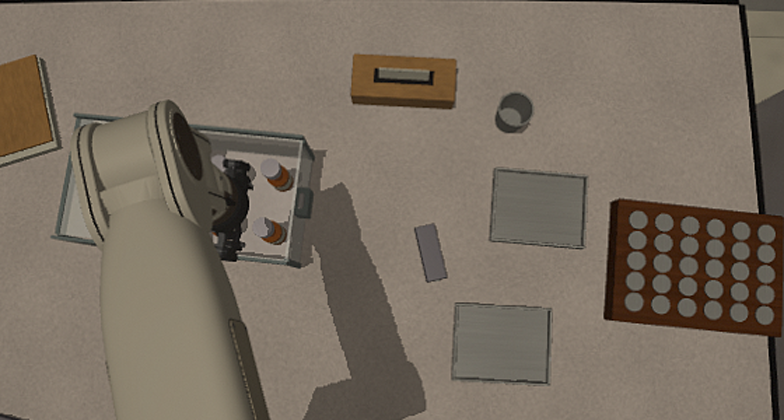

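```bash
python3 -m crank '{"dr":[[0,0,-0.17],[0,0,-0.34],[0,0,-0.51],[0,0,-0.68],[0,0,-0.85],[0,0,-1.02],[0,0,-1.19],[0,0,-1.36],[0,0,-1.53],[0,0,-1.571]],"travel":[[0.02,0.005,0],[0.045,0.012,0],[0.07,0.019,0],[0.095,0.026,0],[0.12,0.033,0],[0.145,0.04,0],[0.17,0.046,0.005],[0.19,0.052,0.01],[0.204,0.056,0.015],[0.204,0.056,0.015]],"hand":[0.085,0.085,0.085,0.085,0.085,0.085,0.085,0.085,0.085,0.085]}'
python3 -m crank '{"dr":[[0,0,0],[0,0,0]],"travel":[[0,0,0],[0,0,0]],"hand":[0.085,0.085]}'
python3 - <<'E'
from h import *
c=cam("wrist");save(c,"w19.png");print(c["o"]["joint_pos"],c["o"]["eef_pos"])
delta([.5394,.3456,.172],np.pi-.096)
E
```

```text
clock: 42.02
eef_pos: [0.5386, 0.346, 0.2531]
tool_rot: [0.046, 0.999, -0.002, -0.002]
ft_force: [-0.3, -0.5, -0.3]
grip_width: 0.0852
clock: 42.28
eef_pos: [0.5392, 0.3451, 0.2559]
tool_rot: [0.048, 0.999, -0.001, -0.0]
ft_force: [-0.0, 0.5, -0.9]
grip_width: 0.0849
[ 5.69664164e-01  5.30036180e-01  4.95581792e-01  1.53792233e+00
 -6.25455799e-04  6.66228806e-01] [0.53920188 0.3451306  0.25592674]
travel [-0.      0.0005  0.0844]
dr [-0.001  -0.0002 -0.0005]
```

View pics/w19.png

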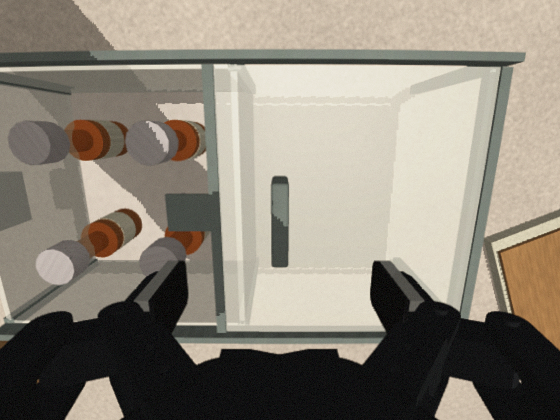

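```bash
python3 -m crank '{"dr":[[0,0,0],[0,0,0],[0,0,0],[0,0,0],[0,0,0],[0,0,0],[0,0,0],[0,0,0],[0,0,0],[0,0,0]],"travel":[[0,0,0.04],[0,0,0.072],[0,0,0.083],[0,0,0.083],[0,0,0.083],[0,0,0.083],[0,0,0.083],[0,0,0.083],[0,0,0.083],[0,0,0.083]],"hand":[0.085,0.085,0.085,0.05,0.005,0.005,0.005,0.005,0.005,0.005]}'
python3 -m crank '{"dr":[[0,0,0],[0,0,0],[0,0,0],[0,0,0],[0,0,0],[0,0,0],[0,0,0],[0,0,0],[0,0,0],[0,0,0]],"travel":[[0,-0.01,0],[0,-0.03,0],[0,-0.055,0],[0,-0.08,0],[0,-0.105,0],[0,-0.13,0],[0,-0.15,0],[0,-0.165,0],[0,-0.172,0],[0,-0.172,0]],"hand":[0.005,0.005,0.005,0.005,0.005,0.005,0.005,0.005,0.005,0.005]}'
```

```text
clock: 43.58
eef_pos: [0.5401, 0.3455, 0.1752]
tool_rot: [0.048, 0.999, 0.0, 0.001]
ft_force: [-1.2, -1.3, 6.5]
grip_width: 0.0109
clock: 44.82
eef_pos: [0.5233, 0.1737, 0.1752]
tool_rot: [0.048, 0.999, 0.0, 0.001]
ft_force: [-2.7, -1.2, 6.5]
grip_width: 0.0108
```

```bash
python3 -m crank '{"dr":[[0,0,0],[0,0,0],[0,0,0],[0,0,0],[0,0,0],[0,0,0],[0,0,0],[0,0,0]],"travel":[[0,-0.005,0],[0,-0.01,0],[0,-0.015,0],[0,-0.02,0],[0,-0.024,0],[0,-0.027,0],[0,-0.029,0],[0,-0.029,0]],"hand":[0.005,0.005,0.005,0.005,0.005,0.005,0.005,0.005]}'
```

```text
clock: 45.82
eef_pos: [0.5207, 0.1464, 0.1752]
tool_rot: [0.048, 0.999, 0.001, 0.001]
ft_force: [-2.9, 2.4, 6.3]
grip_width: 0.0112
```

```bash
python3 -m crank '{"dr":[[0,0,0],[0,0,0],[0,0,0]],"travel":[[0,-0.001,0],[0,-0.003,0],[0,-0.003,0]],"hand":[0.005,0.005,0.005]}'
python3 -m crank '{"dr":[[0,0,0],[0,0,0],[0,0,0],[0,0,0],[0,0,0],[0,0,0],[0,0,0]],"travel":[[0,0.003,0],[0,0.003,0],[0,0.003,0],[0,0.003,0],[0,0.003,-0.03],[0,0.003,-0.07],[0,0.003,-0.085]],"hand":[0.005,0.03,0.085,0.085,0.085,0.085,0.085]}'
python3 - <<'E'
from h import *
c=cam("wrist");save(c,"w20.png");s=cam("scene");save(s,"s20.png",(100,50,560,350),1.7)
E
```

```text
clock: 46.2
eef_pos: [0.5207, 0.1464, 0.1751]
tool_rot: [0.047, 0.999, 0.004, 0.001]
ft_force: [-0.8, 11.3, 5.1]
grip_width: 0.0108
clock: 47.08
eef_pos: [0.5215, 0.1456, 0.2614]
tool_rot: [0.048, 0.999, 0.001, 0.002]
ft_force: [1.0, -0.3, -0.3]
grip_width: 0.0853
```

View pics/w20.png

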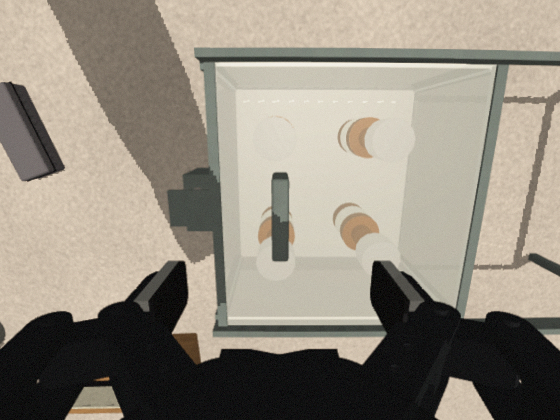

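View pics/s20.png

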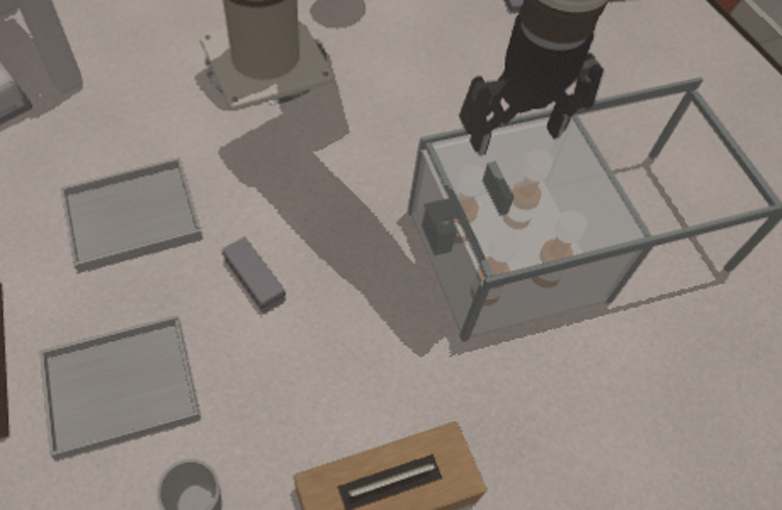

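```bash
python3 - <<'E'
from h import *
delta([.4314,-.1634,.2],3.357)
E
```

```text
travel [ 0.0602 -0.3162  0.06  ]
dr [ 0.0004  0.0042 -0.3114]
```

```bash
python3 -m crank '{"dr":[[0,0,-0.04],[0,0,-0.08],[0,0,-0.12],[0,0,-0.16],[0,0,-0.2],[0,0,-0.24],[0,0,-0.28],[0,0.004,-0.31],[0,0.004,-0.311],[0,0.004,-0.311]],"travel":[[0.005,-0.03,0],[0.013,-0.07,0],[0.021,-0.11,0],[0.029,-0.15,0],[0.037,-0.19,0],[0.044,-0.23,0.01],[0.052,-0.27,0.03],[0.058,-0.3,0.05],[0.06,-0.316,0.06],[0.06,-0.316,0.06]],"hand":[0.085,0.085,0.085,0.085,0.085,0.085,0.085,0.085,0.085,0.085]}'
python3 - <<'E'
from h import *
c=cam("wrist");save(c,"w21.png");print(c["o"]["joint_pos"],c["o"]["eef_pos"])
t=cam("top");save(t,"t21.png",(230,80,500,350),2.2);s=cam("scene");save(s,"s21.png",(100,50,560,350),1.7)
E
```

```text
clock: 48.42
eef_pos: [0.4295, -0.1635, 0.1976]
tool_rot: [-0.106, 0.994, 0.001, -0.003]
ft_force: [0.5, 0.1, 0.0]
grip_width: 0.0849
[-3.63005290e-01  1.84230187e-01 -1.56121473e-01  1.23637700e+00
 -1.15813936e-03 -5.76043664e-01] [ 0.42950966 -0.16352001  0.19764399]
```

View pics/w21.png

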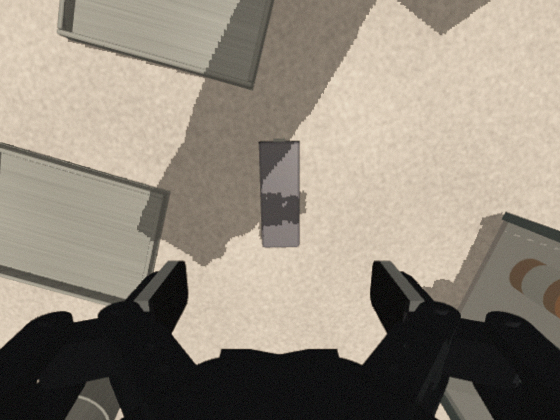

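View pics/s21.png

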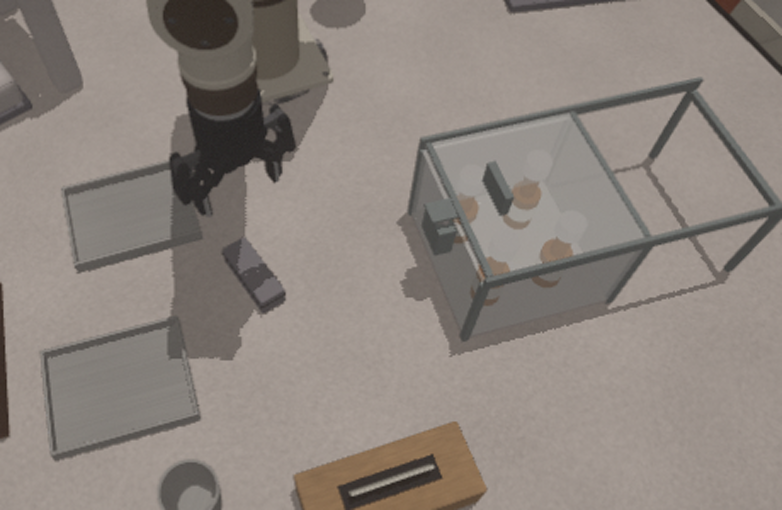

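```bash
python3 - <<'E'
from h import *
c=cam("wrist")
P=plane(c,[(259,142),(299,141),(300,246),(263,247)],.034);print(P,P.mean(0))
delta([.431,-.1625,.006],3.357)
E
```

```text
[[ 0.38147759 -0.1927768   0.034     ]
 [ 0.37222615 -0.15484624  0.034     ]
 [ 0.47819494 -0.12875015  0.034     ]
 [ 0.48771975 -0.16706534  0.034     ]] [ 0.42990461 -0.16085963  0.034     ]
travel [-1.000e-04  3.000e-04  1.937e-01]
dr [-0.0002 -0.002   0.0011]
```

```bash
python3 -m crank '{"dr":[[0,0,-0.01],[0,0,-0.01],[0,0,-0.01],[0,0,-0.01],[0,0,-0.01],[0,0,-0.01],[0,0,-0.01],[0,0,-0.01],[0,0,-0.01],[0,0,-0.01]],"travel":[[0,0.001,0.04],[0,0.001,0.09],[0,0.001,0.14],[0,0.001,0.175],[0,0.001,0.19],[0,0.001,0.192],[0,0.001,0.192],[0,0.001,0.192],[0,0.001,0.192],[0,0.001,0.192]],"hand":[0.085,0.085,0.085,0.085,0.085,0.06,0.03,0.025,0.025,0.025]}'
python3 -m crank '{"dr":[[0,0,0],[0,0,0],[0,0,0],[0,0,0],[0,0,0],[0,0,0]],"travel":[[0,0,0],[0,0,-0.015],[0,0,-0.04],[0,0,-0.07],[0,0,-0.09],[0,0,-0.09]],"hand":[0.025,0.025,0.025,0.025,0.025,0.025]}'
python3 - <<'E'
from h import *
c=cam("wrist");save(c,"w22.png");print(c["o"]["joint_pos"],c["o"]["eef_pos"],c["o"]["grip_width"])
delta([.52,-.382,.1],1.5*np.pi-.08)
E
```

```text
clock: 49.88
eef_pos: [0.4311, -0.1629, 0.0085]
tool_rot: [-0.112, 0.994, -0.001, 0.0]
ft_force: [0.5, 1.2, 6.8]
grip_width: 0.0387
clock: 50.62
eef_pos: [0.4311, -0.163, 0.0985]
tool_rot: [-0.112, 0.994, -0.001, 0.0]
ft_force: [0.9, -0.2, -0.9]
grip_width: 0.0391
[-0.3604219   0.27049966 -0.32421959  0.97523585 -0.00161656 -0.58542625] [ 0.43105523 -0.16298239  0.09849725] 0.039051754651366365
travel [-0.0386 -0.2339 -0.0026]
dr [ 9.0000e-04 -2.2000e-03 -1.2657e+00]
```

View pics/w22.png

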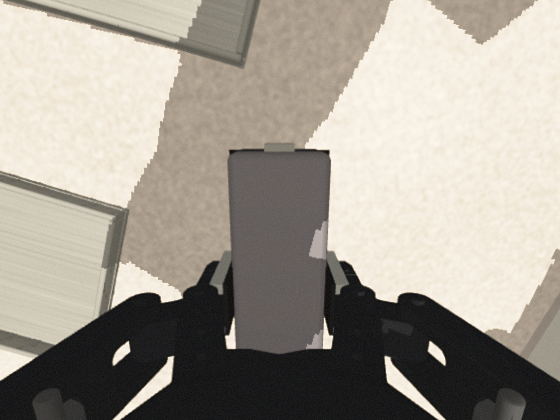

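```bash
python3 -m crank '{"dr":[[0,0,-0.1],[0,0,-0.25],[0,0,-0.4],[0,0,-0.55],[0,0,-0.7],[0,0,-0.85],[0,0,-1.0],[0,0,-1.15],[0,0,-1.266],[0,0,-1.266]],"travel":[[-0.003,-0.02,-0.003],[-0.008,-0.05,-0.003],[-0.013,-0.08,-0.003],[-0.018,-0.11,-0.003],[-0.023,-0.14,-0.003],[-0.028,-0.17,-0.003],[-0.033,-0.2,-0.003],[-0.037,-0.225,-0.003],[-0.039,-0.234,-0.003],[-0.039,-0.234,-0.003]],"hand":[0.025,0.025,0.025,0.025,0.025,0.025,0.025,0.025,0.025,0.025]}'
python3 - <<'E'
from h import *
c=cam("wrist");save(c,"w23.png");print(c["o"]["joint_pos"],c["o"]["eef_pos"],c["o"]["grip_width"])
s=cam("scene");save(s,"s23.png",(80,100,400,380),2);t=cam("top");save(t,"t23.png",(230,80,500,350),2.2)
delta([.52,-.382,.014],1.5*np.pi-.08)
E
```

```text
clock: 51.92
eef_pos: [0.5193, -0.3818, 0.0975]
tool_rot: [-0.678, 0.735, 0.003, -0.002]
ft_force: [0.7, -0.8, -1.7]
grip_width: 0.0391
[-0.63294335  0.60947663  0.21566602  1.18266898 -0.00224651 -2.12184826] [ 0.5193244  -0.38183888  0.09749101] 0.03905520094189655
travel [ 0.0011 -0.001   0.0847]
dr [ 0.0051  0.0006 -0.0008]
```

View pics/w23.png

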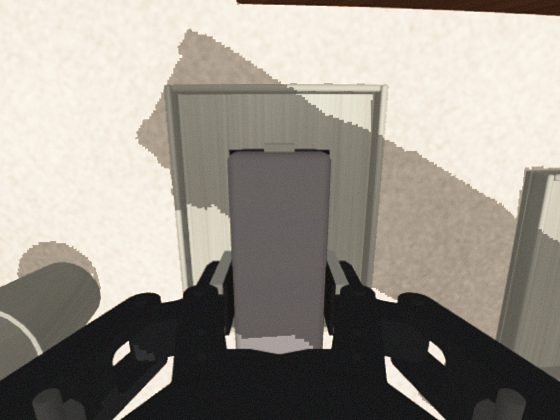

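View pics/s23.png

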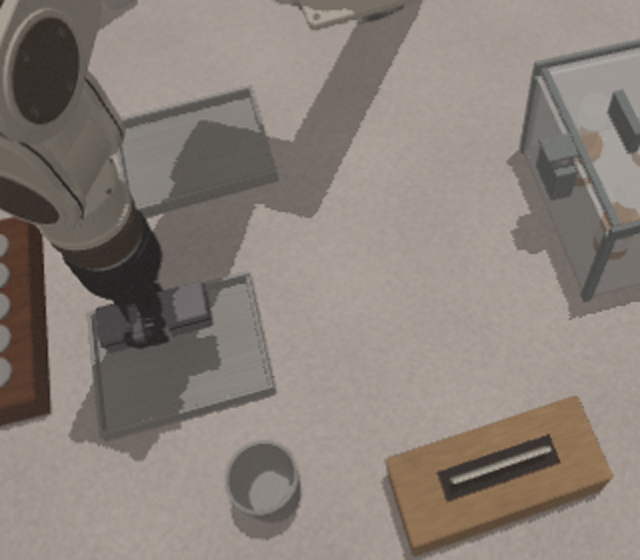

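```bash
python3 -m crank '{"dr":[[0,0,0],[0.004,0,0],[0.004,0,0],[0.004,0,0],[0.004,0,0],[0.004,0,0],[0.004,0,0]],"travel":[[0.001,-0.001,0.02],[0.001,-0.001,0.045],[0.001,-0.001,0.065],[0.001,-0.001,0.076],[0.001,-0.001,0.081],[0.001,-0.001,0.083],[0.001,-0.001,0.083]],"hand":[0.025,0.025,0.025,0.025,0.025,0.025,0.025]}'
python3 -m crank '{"dr":[[0,0,0],[0,0,0],[0,0,0]],"travel":[[0,0,0.001],[0,0,0.0015],[0,0,0.0015]],"hand":[0.025,0.025,0.025]}'
```

```text
clock: 52.95
eef_pos: [0.5213, -0.3832, 0.0176]
tool_rot: [-0.678, 0.735, -0.001, 0.0]
ft_force: [-0.2, 0.1, -1.5]
grip_width: 0.039
clock: 53.32
eef_pos: [0.5209, -0.383, 0.0155]
tool_rot: [-0.678, 0.735, -0.001, 0.0]
ft_force: [0.2, 0.5, -0.1]
grip_width: 0.0392
```

```bash
python3 -m crank '{"dr":[[0,0,0],[0,0,0],[0,0,0],[0,0,0]],"travel":[[0,0,0.001],[0,0,0.002],[0,0,0.003],[0,0,0.003]],"hand":[0.025,0.025,0.025,0.025]}'
```

```text
clock: 53.82
eef_pos: [0.521, -0.383, 0.0136]
tool_rot: [-0.678, 0.735, -0.001, 0.0]
ft_force: [-2.1, 2.3, 4.8]
grip_width: 0.0385
```

Contact with the tray floor. Release and rise.

```bash
python3 -m crank '{"dr":[[0,0,0],[0,0,0],[0,0,0],[0,0,0],[0,0,0],[0,0,0],[0,0,0],[0,0,0],[0,0,0],[0,0,0]],"travel":[[0,0,-0.001],[0,0,-0.001],[0,0,-0.001],[0,0,-0.001],[0,0,-0.02],[0,0,-0.06],[0,0,-0.11],[0,0,-0.16],[0,0,-0.2],[0,0,-0.2]],"hand":[0.045,0.055,0.06,0.06,0.06,0.06,0.06,0.06,0.06,0.06]}'
python3 - <<'E'
from h import *
c=cam("wrist");save(c,"w24.png")
s=cam("scene");save(s,"s24.png",None,1.4)
delta([.35,0.1,.35])
E
```

```text
clock: 55.08
eef_pos: [0.5227, -0.3843, 0.2173]
tool_rot: [-0.678, 0.735, -0.005, 0.001]
ft_force: [-0.3, 0.7, 0.4]
grip_width: 0.0602
travel [-0.4676  0.2084 -0.1383]
```

View pics/w24.png

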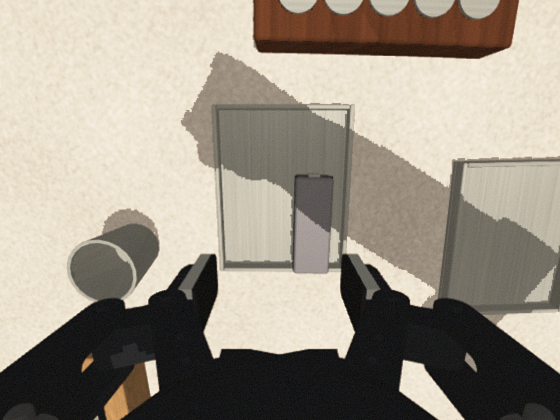

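View pics/s24.png

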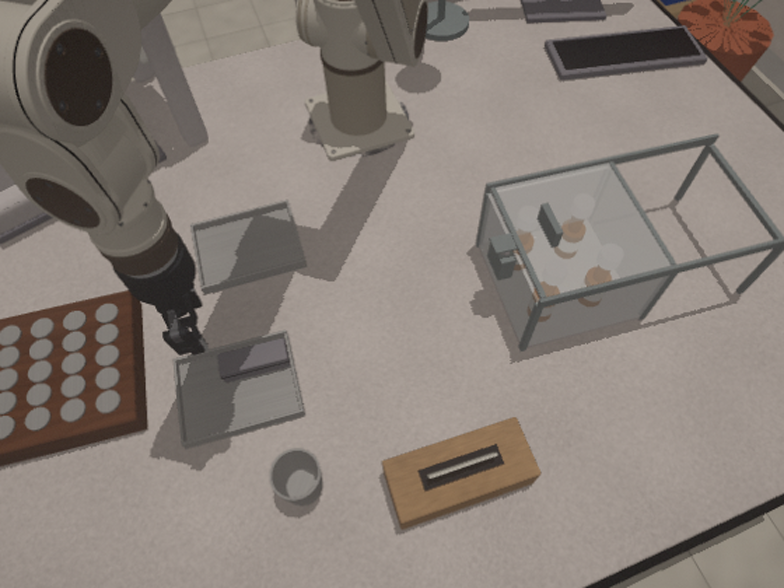

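```bash
python3 -m crank '{"dr":[[0,0,0],[0,0,0],[0,0,0],[0,0,0],[0,0,0],[0,0,0],[0,0,0],[0,0,0],[0,0,0],[0,0,0]],"travel":[[-0.025,0.011,-0.01],[-0.06,0.027,-0.02],[-0.1,0.045,-0.03],[-0.14,0.062,-0.04],[-0.18,0.08,-0.05],[-0.22,0.098,-0.06],[-0.26,0.116,-0.07],[-0.29,0.129,-0.08],[-0.3,0.134,-0.08],[-0.3,0.134,-0.08]],"hand":[0.06,0.06,0.06,0.06,0.06,0.06,0.06,0.06,0.06,0.06]}'
python3 - <<'E'
from h import *
t=cam("top");save(t,"t25.png",(310,150,450,260),5.5);s=cam("scene");save(s,"s25.png",(110,220,230,330),6);save(t,"t25f.png",None,1.4)
E
```

```text
clock: 56.42
eef_pos: [0.4104, -0.0728, 0.2909]
tool_rot: [-0.679, 0.734, 0.0, -0.001]
ft_force: [0.5, 0.2, -0.6]
grip_width: 0.06
```

View pics/t25.png

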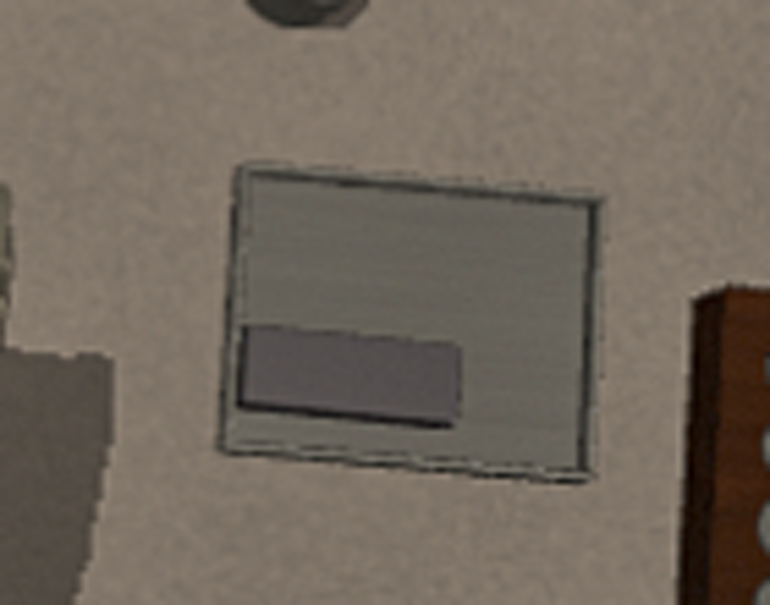

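View pics/s25.png

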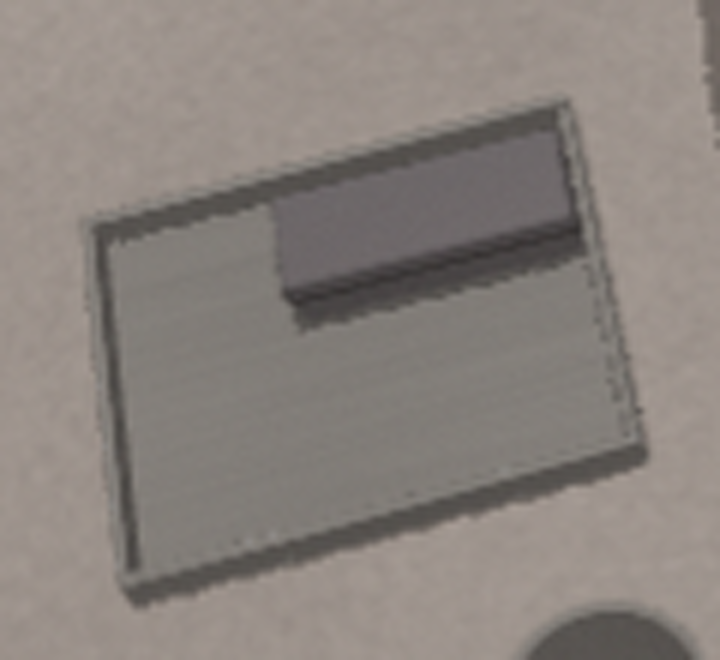

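View pics/t25f.png

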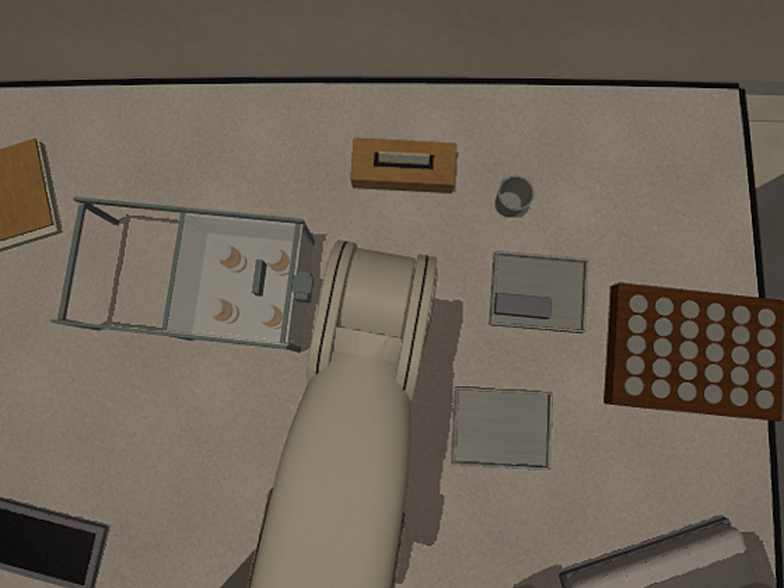

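```bash
python3 - <<'E'
from h import *
t=cam("top");s=cam("scene")
T=lambda l,o,k:np.array(l,float)/k+np.array(o)-.5+.5/k
a=T([(245,325),(461,343),(455,426),(240,408)],(310,150),5.5)
b=T([(577,222),(292,297),(272,205),(553,132)],(110,220),6)
for u,v in zip(a,b): print(tri([t,s],[u,v]).round(4))
print(plane(t,T([(243,168),(598,200),(588,478),(226,447)],(310,150),5.5),.022).round(4))
E
```

```text
[ 0.5162 -0.2929  0.0339]
[ 0.5078 -0.4008  0.0354]
[ 0.4659 -0.3992  0.0309]
[ 0.4743 -0.291   0.03  ]
[[ 0.5996 -0.2964  0.022 ]
 [ 0.5845 -0.4803  0.022 ]
 [ 0.4408 -0.4694  0.022 ]
 [ 0.4552 -0.2852  0.022 ]]
```

```bash
python3 - <<'E'
from workcell import bot, job
print(bot.get_obs()["clock"],job.job_done())
E
```

```text
the job is handed in; nothing more can be done
56.625 None
```

The job is done and handed in at about 57 s of the 210 s allowed; no verdict was reported.

- **Cover:** I slid it open until it hit its stop, before moving any bottle. After the bottles were in I shut it. It travelled the full 0.200 m and then met a hard stop at about 11 N, which I take as the latch having clicked. The pictures show it over the bay.
- **Bottles:** All four were there. I gripped each by the cap and set it on the cabinet floor in a 2 × 2 layout. Pictures through the shut cover show all four standing.
- **Lens case:** Only one was there. I put it in the tray farther from the base, at 0.65 m compared with 0.40 m for the look-alike. After I let go and rose, it had moved about 5 cm by itself, up against one wall of the tray.
- **Last check:** Measured from two cameras, the case's top corners are at 30 to 35 mm, against an expected 39 mm. Both ends are equally high, so it lies flat. It touches the tray's inner wall, so I left it there.

I did not touch the tissue box or the cup, and they look unmoved in the last pictures. The grip never visibly slackened.

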